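Pack up the wardrobe-care kit

ROBOT

A 7-joint arm with a two-finger parallel gripper is mounted at the origin on the work surface. World frame = base frame: x ahead of the robot, y to its left, z up, the work surface at z = 0. Lengths are in m, angles in rad, forces in N, time in s.
With the tool pointing down it reaches from about 0.425 to 0.925 m from the base axis. Payload 6.8 kg.
Tool frame: the origin (TCP) lies on the mounting face of the last link; the fingertips stand 173 mm ahead of it and the grasp point (between the pads) lies 155 mm ahead of it; z points along the fingers, y is the line along which they close (so a half turn about z gives the same grasp; the last joint's range is limited). The gripper opens to 85 mm and grips with 20 to 120 N. Pads are 22 mm wide; open, the fingers measure 114 mm over their backs; the gripper's body (76 mm by 85 mm) begins 54 mm behind the grasp point. The pads swing forward as they close: fully open they stand 13 mm farther back than shut.
Start: joints at [-1.457, 0.477, 0.022, 1.555, -0.011, 1.109, -0.083], TCP at [0.148, 0.658, 0.405] pointing down, gripper open.
Joint ranges: [-2.96, 2.96], [-0.34, 2.1], [-1.41, 1.46], [0.24, 2.44], [-1.37, 4.51], [0.17, 1.92], [-2.96, 2.96]. Speed limits (rad/s): [2.39, 2.39, 3.14, 3.14, 3.14, 3.14, 3.14].

INTERFACE

Orientations are given as a unit quaternion [w, x, y, z].
In Python, from station import bot gives the robot as it stands. The module is installed in compiled form; this text tells all that it offers.
- The arm moves only by the shell command python3 -m pendant 'ROWS' [FORCE]. ROWS is JSON, a list of rows, each a list of 5 numbers: the finger opening in m, from 0 to 0.0854, then the shift along the tool's x, y, z in m, then the turn about the tool's z in degrees. In form: [[jaw, x, y, z, yaw], ...]. A call has 1 to 12 rows; each row shifts and turns the commanded pose from where the row before left it, along the tool's axes as they then stand; what a row does not reach is not made up. A row lasts 1/12 s, in which the tool goes at most 41.7 mm and 7.16 degrees, less where a joint would pass 70% of its speed; a pose out of reach is approached as far as the arm can. A call with a gripper value outside its range is refused whole. The fingers move at their own pace and stop on an object; FORCE is the grip in N (left out, the last holds). Time passes only in rows, so rows that do not move let the fingers close. It gives the time, the measured TCP pose, the force, the opening and the grip force at its end, in the units of the state.
- bot.get_obs(): the state, without advancing time (a new reading comes with each control period).
- bot.read_camera(name): name is "scene" or "side" or "wrist"; returns (picture, depth): 384x512x3 uint8, blue, green, red; 384x512 float32, m along the optical axis (not along the pixel's ray), 0 where there is no reading.
- bot.camera_model(name): a dict with "intrinsics" (3x3 intrinsics, pixels), "dist_coeffs" ([k1, k2, p1, p2, k3] as OpenCV has them; the pictures are not rectified), "R" (3x3) and "t" (3): a world point X has camera coordinates R X + t. Camera axes: x right, y down, z forward; pixel columns grow to the right and rows downward; lengths in m; the calibration is good to about 2 mm. A picture is of the moment at which its call begins: read the wrist's pose just before it. camera_model takes no time and is no camera call; for the wrist camera it gives the pose at the moment of the call.
- bot.hand_in(): hands the job in; it is judged then, once.
Trained networks look in the newest picture that a camera, given by its name, has taken for a name from the list of things; names that differ only in an ending like _2 or _b are one class to them, and where a whole thing is asked for, a point or a joint stands for the part that bears it (a point fixed in the world has none). Each returns a list of dicts, best first, with "score" (0 to 1); they miss things now and then, are a little off and sometimes report something else, mostly with a low value. They report only what shows in the picture. A call takes as long as a camera call. They do not tell look-alikes from the thing itself.
- bot.boxes_of(name, camera): "at" ([column, row] in pixels, amid what is visible of it).
- bot.trace(name, camera): "mask" (384x512 bool, what is visible of it) and "at" ([column, row] in pixels, amid what is visible of it).
- bot.pinpoint(name, camera): "at" ([column, row] in pixels: a listed point, or the origin of a listed thing).
The state is a dict: "t": time; "q": joint angles; "joint_vel": joint speeds; "joint_torque": joint torques, N m; "eef_pos": TCP position; "tool_rot": TCP orientation; "contact_force": force on the tool from outside, world axes, zero at the start; "torque": the same for the moment, N m; "gripper_width": opening from 0.0 (shut) to 1.0 (fully open); "grasp_force": force on a finger pad.
Only numpy, scipy, OpenCV 4.12 (cv2) and the standard library are available. Lean on these libraries where they do the work, as an engineer would, in place of code of your own. Each camera call takes 0.05 s, during which the arm holds its last target. There are 200 camera calls.

TASK

Pack up the wardrobe-care kit: slide the tray's red-tabbed catch fully open, seat the fabric shaver flat and square in its keyed pocket, then slide the catch fully shut over its snout. Seat the cedar block flat and square in the other pocket, and pack every cedar puck on the table into the round tin in a single layer, knob up and flat on the tin's floor, one in the middle and the rest round it. Leave the spray bottle, clip box and steel can where they are.

Things in the scene. Friction and masses are not known exactly. Their poses are not given: they have to be found in the camera images.
- case: wooden tray fixed to the table, 170 (its x) x 190 (its y) x 22 mm tall; origin: centre of its underside, z up. Two pockets 14 mm deep run along its y, floors 8 mm above the table, 2 mm play all round: a keyed one, 48 x 104 mm plus a 30 x 40 mm snout slot at its +y end, and a plain one, 48 x 84 mm. The catch's aluminium guide covers tray x -20 to 80, y 27 to 63 mm and is 40 mm tall
- shaver_seat (a point): point on the floor of the shaver's pocket where the shaver's origin comes to rest; shaver seated with its snout (+x) pointing along the tray's +y
- block_seat (a point): centre of the floor of the cedar block's pocket; the block's long side (its x) runs along the tray's y, either way round
- catch (a joint): sliding steel catch on the tray that holds the shaver down by its snout: 0 = shut (over the snout slot), 0.036 m = fully open, growing along the tray's +x; 1.5 N friction, stays where left; starts shut or nearly so. Plate underside 30 mm above the table, 4 mm above a seated snout
- catch_grip (a point): point on the catch's red grip tab, 8 mm below its top. The tab is 14 mm thick along the tray's x and 22 mm wide along its y, and rises 30 mm from the catch plate (tab top 68 mm above the table, plate top 38 mm, this point 60 mm)
- shaver: fabric shaver lying on its flat underside: white body 100 x 44 x 36 mm (x, y, z) with a narrower black snout at its +x end, 40 mm long, 26 mm wide, 18 mm tall; about 220 g. Origin: centre of the white body's underside, x towards the snout, z up
- block: dark cedar block 80 x 44 x 36 mm (x, y, z), about 100 g, origin at the centre of its underside, z up
- tin: open round green tin, fixed to the table: 196 mm across outside, 190 mm inside, rim 20 mm above the table, 3 mm floor. Origin: centre of its underside. It takes seven pucks in one layer, one in the middle and six round it, with 2 to 3 mm to spare between them
- tin_floor (a point): centre of the tin's inner floor, 3 mm above the table
- spray: bystander: white spray bottle with a blue cap, 52 mm across, 150 mm tall, origin at the centre of its base
- clipbox: bystander: clear plastic box 120 x 90 x 50 mm, origin at the centre of its base
- polish: bystander: steel can 68 mm across, 50 mm tall, origin at the centre of its base
- puck0: round cedar moth puck, axis z upright: a disc 60 mm across and 20 mm thick with a round grip knob 24 mm across and 26 mm tall on top (46 mm tall in all), 35 g, edges rounded 2 mm. Origin: centre of the disc's underside, z towards the knob. Five to seven pucks are present in a run, knob up on the table
- puck1: round cedar moth puck, axis z upright: a disc 60 mm across and 20 mm thick with a round grip knob 24 mm across and 26 mm tall on top (46 mm tall in all), 35 g, edges rounded 2 mm. Origin: centre of the disc's underside, z towards the knob. Five to seven pucks are present in a run, knob up on the table
- puck2: round cedar moth puck, axis z upright: a disc 60 mm across and 20 mm thick with a round grip knob 24 mm across and 26 mm tall on top (46 mm tall in all), 35 g, edges rounded 2 mm. Origin: centre of the disc's underside, z towards the knob. Five to seven pucks are present in a run, knob up on the table
- puck3: round cedar moth puck, axis z upright: a disc 60 mm across and 20 mm thick with a round grip knob 24 mm across and 26 mm tall on top (46 mm tall in all), 35 g, edges rounded 2 mm. Origin: centre of the disc's underside, z towards the knob. Five to seven pucks are present in a run, knob up on the table
- puck4: round cedar moth puck, axis z upright: a disc 60 mm across and 20 mm thick with a round grip knob 24 mm across and 26 mm tall on top (46 mm tall in all), 35 g, edges rounded 2 mm. Origin: centre of the disc's underside, z towards the knob. Five to seven pucks are present in a run, knob up on the table
- puck5: round cedar moth puck, axis z upright: a disc 60 mm across and 20 mm thick with a round grip knob 24 mm across and 26 mm tall on top (46 mm tall in all), 35 g, edges rounded 2 mm. Origin: centre of the disc's underside, z towards the knob. Five to seven pucks are present in a run, knob up on the table
- puck6: round cedar moth puck, axis z upright: a disc 60 mm across and 20 mm thick with a round grip knob 24 mm across and 26 mm tall on top (46 mm tall in all), 35 g, edges rounded 2 mm. Origin: centre of the disc's underside, z towards the knob. Five to seven pucks are present in a run, knob up on the table
Not all that is in view belongs to the job. Leave any green or yellow look-alike of the puck2 alone.

How it is judged:
On the way, in this order (a step that is already met when the one before it is completed fails the run):
1. the catch is slid open (value of joint catch above 0.031 m), for 0.2 s.
2. the shaver is seated flat in its pocket with the catch still open (horizontal distance between shaver and shaver_seat below 0.006 m and z of shaver in the frame of shaver_seat below 0.004 m and angle between the x axis of shaver and the y axis of case, either way round below 0.06 rad and angle between shaver's own z axis and vertical below 0.05 rad and value of joint catch above 0.025 m), for 0.2 s.
3. the catch is slid shut over the seated shaver (horizontal distance between shaver and shaver_seat below 0.006 m and z of shaver in the frame of shaver_seat below 0.004 m and angle between the x axis of shaver and the y axis of case, either way round below 0.06 rad and angle between shaver's own z axis and vertical below 0.05 rad and value of joint catch below 0.006 m), for 0.2 s.
At the end, for the whole second after the job is handed in: Shaver and block within 6 mm of their seats, flat (4 mm, 0.05 rad) and square (0.06 rad); catch within 6 mm of shut; every puck in the tin, within 4 mm of its floor, level (0.06 rad), knob up, within 70 mm of the tin's centre, one of them within 14 mm of it; all at rest (all of step 3 and horizontal distance between block and block_seat below 0.006 m and z of block in the frame of block_seat below 0.004 m and angle between the x axis of block and the y axis of case, either way round below 0.06 rad and angle between block's own z axis and vertical below 0.05 rad and horizontal distance between each of puck0, puck1, puck2, puck3, puck4, puck5, puck6 and tin below 0.07 m and z of each of puck0, puck1, puck2, puck3, puck4, puck5, puck6 in the frame of tin_floor below 0.004 m and angle between each of puck0, puck1, puck2, puck3, puck4, puck5, puck6's own z axis and vertical below 0.06 rad and linear speed of each of puck0, puck1, puck2, puck3, puck4, puck5, puck6, shaver, block below 0.03 m/s and horizontal distance between any of puck0, puck1, puck2, puck3, puck4, puck5, puck6 and tin below 0.014 m); the robot touches nothing.
It fails at once if the spray was disturbed (moved more than 40 mm) (distance of spray from where it was at the start of the episode above 0.04 m).
It fails at once if the clipbox was disturbed (moved more than 40 mm) (distance of clipbox from where it was at the start of the episode above 0.04 m).
It fails at once if the polish was disturbed (moved more than 40 mm) (distance of polish from where it was at the start of the episode above 0.04 m).
Of puck0, puck1, puck2, puck3, puck4, puck5, puck6 only 5 to 7 are there at a start; the rules pass over those that are not, and their reading is None.
At some moment in a run one of puck0, puck1, puck2, puck3, puck4, puck5, puck6, block may be knocked a few centimetres aside while the robot is not near it.
Once in a run the grip may slacken for a moment while it holds something.
It also fails if it takes over 210 s, if anything falls off the work surface, if the arm or the gripper's body presses on something with over 40 N, if the wrist force passes 120 N, or if a joint passes its speed limit or range.

## Working session

There is one attempt and no reset: what is moved stays moved. The work goes in short steps, Python scripts to look and compute and a shell command to move; the robot and the scene stay as the last step left them, time stands still between calls to the robot, and variables do not carry over. Pictures are saved under pics/ and viewed, at most 14 in all, crops included, and the job is handed in when it is done.

```bash
mkdir -p pics; cat > h.py <<'E'
import numpy as np, cv2
from station import bot
def snap(cam,fn=None):
    m=bot.camera_model(cam); im,d=bot.read_camera(cam)
    if fn: cv2.imwrite('pics/'+fn,im)
    return m,im,d
def ray(m,px):
    K=np.array(m['intrinsics'],float);D=np.array(m['dist_coeffs'],float)
    u=cv2.undistortPoints(np.array([[px]],float),K,D)[0,0]
    R=np.array(m['R']);t=np.array(m['t']).ravel()
    return -R.T@t, R.T@np.array([u[0],u[1],1.])
def atz(m,px,z):
    o,r=ray(m,px); return o+r*(z-o[2])/r[2]
def atd(m,px,d):
    o,r=ray(m,px); c,rw=int(round(px[0])),int(round(px[1])); return o+r*d[rw,c]
def cloud(m,d,mask):
    rs,cs=np.nonzero(mask&(d>0)); K=np.array(m['intrinsics'],float);D=np.array(m['dist_coeffs'],float)
    u=cv2.undistortPoints(np.stack([cs,rs],1).astype(float)[:,None],K,D)[:,0]
    P=np.c_[u,np.ones(len(u))]*d[rs,cs][:,None]
    R=np.array(m['R']);t=np.array(m['t']).ravel()
    return (P-t)@R, cs, rs
E
python3 - <<'E'
from h import *
for c in ('scene','side','wrist'):
    m,im,d=snap(c,c+'0.png'); print(c,(-np.array(m['R']).T@np.array(m['t']).ravel()).round(3), np.array(m['R'])[2].round(2))
print(bot.get_obs())
m,im,d=snap('scene')
for n in ['shaver','block','tin','catch_grip','shaver_seat','block_seat','case','puck0','spray','clipbox','polish','tin_floor']:
    for r in bot.pinpoint(n,'scene')[:9]:
        print(n,np.round(r['at']),round(r['score'],2),atd(m,r['at'],d).round(3))
E
```

```text
scene [ 1.488 -0.021  1.071] [-0.67  0.02 -0.74]
side [-0.227 -0.724  0.942] [ 0.57  0.52 -0.63]
wrist [0.071 0.676 0.374] [ 0.3  -0.07 -0.95]
{'t': 0.15, 'q': array([-1.45714382,  0.47760705,  0.02234958,  1.55615895, -0.01151905,
        1.10928229, -0.08309867]), 'joint_vel': array([ 0.0010354 , -0.00181604, -0.00122437, -0.00216942,  0.00035582,
       -0.00180143, -0.00038861]), 'joint_torque': array([ 2.55475978e-03, -5.96933091e+01,  1.61010247e+00, -2.81493402e+01,
        1.26571322e-02,  6.51509574e-03,  3.57468274e-06]), 'eef_pos': array([0.14840344, 0.65828947, 0.4039787 ]), 'tool_rot': array([-3.57355188e-05,  1.10644872e-01,  9.93859785e-01, -6.62938523e-04]), 'contact_force': array([-0.12317233,  0.45116248,  0.34111658]), 'torque': array([ 0.00072905, -0.0145327 ,  0.0114002 ]), 'grasp_force': 0.0, 'gripper_width': 0.9975669148128805}
shaver [394. 185.] 0.65 [0.493 0.42  0.028]
block [123. 190.] 0.57 [ 0.509 -0.42   0.034]
tin [317. 205.] 0.97 [0.552 0.172 0.005]
catch_grip [216. 197.] 0.66 [ 1.488 -0.021  1.071]
shaver_seat [192. 198.] 0.81 [ 1.488 -0.021  1.071]
block_seat [188. 219.] 0.97 [ 0.605 -0.217  0.008]
case [319. 204.] 0.7 [0.55  0.178 0.005]
case [202. 208.] 0.63 [ 0.576 -0.175  0.023]
puck0 [234. 251.] 0.79 [ 0.735 -0.078  0.021]
puck0 [255. 276.] 0.79 [ 0.815 -0.019  0.021]
puck0 [262. 196.] 0.76 [0.53  0.006 0.021]
puck0 [349. 157.] 0.73 [0.354 0.298 0.017]
puck0 [260. 224.] 0.63 [ 0.639 -0.002  0.02 ]
puck0 [310. 168.] 0.62 [0.405 0.165 0.019]
puck0 [179. 160.] 0.61 [ 0.364 -0.266  0.023]
puck0 [270. 250.] 0.53 [0.733 0.022 0.021]
puck0 [269. 179.] 0.51 [0.453 0.03  0.018]
spray [312. 270.] 0.92 [0.801 0.132 0.027]
clipbox [120. 240.] 0.93 [ 0.68  -0.404  0.006]
clipbox [175. 163.] 0.48 [ 0.378 -0.279  0.022]
polish [396. 235.] 0.77 [0.691 0.383 0.026]
tin_floor [318. 204.] 0.85 [0.551 0.177 0.006]
tin_floor [261. 199.] 0.46 [0.538 0.003 0.018]
```

View pics/scene0.png

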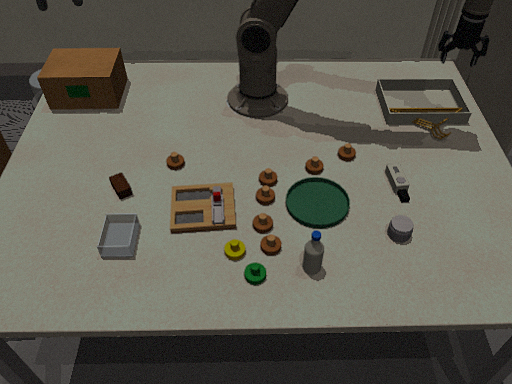

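```bash
python3 - <<'E'
import cv2
im=cv2.imread('pics/scene0.png')[140:300,90:290]
cv2.imwrite('pics/crop1.png',cv2.resize(im,None,fx=3.7,fy=3.7,interpolation=cv2.INTER_CUBIC))
E
```

```text
(no output)
```

View pics/crop1.png

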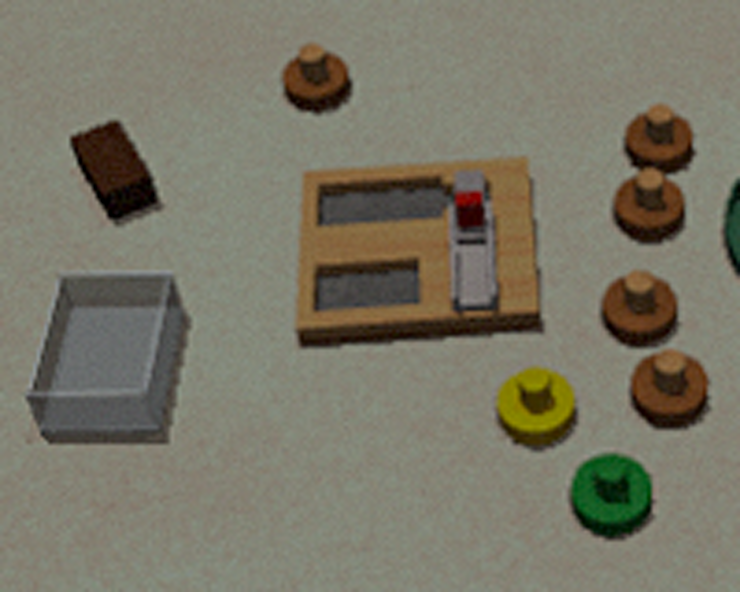

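The scene picture shows seven brown pucks at (176,160), (269,177), (265,195), (262,223), (271,244), (315,165) and (347,152). The look-alikes are yellow at (235,249) and green at (255,272); they stay put. The tray is at (203,207) with the red tab at (217,197), the block at (121,186), the shaver at (398,183) with its snout toward the viewer, and the tin at (318,202). The crop confirms the colours: only the brown ones are pucks.

```bash
cat >> h.py <<'E'
from scipy.spatial.transform import Rotation as Ro
def pose():
    o=bot.get_obs(); w,x,y,z=o['tool_rot']; return np.array(o['eef_pos']),Ro.from_quat([x,y,z,w]).as_matrix(),o
def psi(R): # tool y heading, deg ccw from world +x
    return np.degrees(np.arctan2(R[1,1],R[0,1]))
def plan(x,y,z,head=None):
    """tool-axis shifts to put TCP at x,y,z with tool y along head (deg ccw from +x, mod 180); turn first"""
    p,R,o=pose(); t=0.
    if head is not None:
        t=-(((head-psi(R))+90)%180-90)
    h=np.radians(psi(R)-t); ty=np.array([np.cos(h),np.sin(h),0]); tz=np.array([0,0,-1.]); tx=np.cross(ty,tz)
    d=np.array([x,y,z])-p
    print('turn %.1f  then dx %.4f dy %.4f dz %.4f | from'%(t,d@tx,d@ty,d@tz),p.round(4),'psi %.1f q7 %.2f tilt %.4f'%(psi(R),o['q'][6],np.hypot(*R[:2,2])))
E
python3 - <<'E'
from h import *
plan(.50,.30,.40,90); plan(.52,-.19,.40,90)
E
```

```text
turn -12.7  then dx -0.3515 dy -0.3585 dz 0.0047 | from [0.1485 0.6585 0.4047] psi 77.3 q7 -0.08 tilt 0.0001
turn -12.7  then dx -0.3715 dy -0.8485 dz 0.0047 | from [0.1485 0.6585 0.4047] psi 77.3 q7 -0.08 tilt 0.0001
```

```bash
python3 -m pendant '[[0.085,0,0,0,-6.35],[0.085,0,0,0,-6.35],[0.085,-0.035,-0.018,0,0],[0.085,-0.035,-0.018,0,0],[0.085,-0.035,-0.018,0,0],[0.085,-0.035,-0.018,0,0],[0.085,-0.035,-0.018,0,0],[0.085,-0.035,-0.018,0,0],[0.085,-0.035,-0.018,0,0],[0.085,-0.035,-0.018,0,0],[0.085,-0.035,-0.018,0,0],[0.085,-0.035,-0.018,0,0]]'
python3 -m pendant '[[0.085,0,-0.04,0,0],[0.085,0,-0.04,0,0],[0.085,0,-0.04,0,0],[0.085,0,-0.04,0,0]]'
python3 - <<'E'
from h import *
m,im,d=snap('wrist','w1.png')
for n in ['shaver','puck0','tin']:
  for r in bot.pinpoint(n,'wrist'): print(n,np.round(r['at']),round(r['score'],2),atd(m,r['at'],d).round(4))
E
python3 -m pendant '[[0.085,0,-0.04,0,0],[0.085,0,-0.04,0,0],[0.085,0,-0.04,0,0],[0.085,0,-0.04,0,0],[0.085,0,-0.04,0,0],[0.085,0,-0.04,0,0],[0.085,0,-0.04,0,0],[0.085,0,-0.04,0,0],[0.085,0,-0.04,0,0],[0.085,0,-0.04,0,0],[0.085,0,-0.04,0,0],[0.085,0,-0.04,0,0]]'
python3 -m pendant '[[0.085,0,0,0,0],[0.085,0,0,0,0],[0.085,0,0,0,0]]'
python3 - <<'E'
from h import *
m,im,d=snap('wrist','w2.png')
for n in ['catch_grip','shaver_seat','block_seat','case','block','puck0']:
  for r in bot.pinpoint(n,'wrist'): print(n,np.round(r['at']),round(r['score'],2),atd(m,r['at'],d).round(4))
plan(.52,-.19,.40,90)
E
```

```text
t: 1.8
eef_pos: [0.5, 0.4773, 0.4049]
tool_rot: [0.0, 0.0, 1.0, 0.0]
contact_force: [0.1, 0.3, -0.9]
gripper_width: 0.994
grasp_force: 0.0
t: 2.13
eef_pos: [0.4984, 0.3165, 0.4045]
tool_rot: [-0.0, 0.0, 1.0, -0.0]
contact_force: [0.9, -1.3, 0.9]
gripper_width: 0.993
grasp_force: 0.0
shaver [359. 119.] 0.64 [0.4458 0.4283 0.0376]
shaver [148. 196.] 0.59 [0.5474 0.1737 0.0053]
puck0 [ 41. 248.] 0.85 [0.6173 0.0209 0.0205]
puck0 [141.  64.] 0.83 [0.388  0.1913 0.032 ]
puck0 [239.   4.] 0.76 [0.3347 0.2985 0.0461]
puck0 [ 65. 292.] 0.67 [0.6873 0.0412 0.0215]
puck0 [  7. 297.] 0.67 [ 0.7006 -0.0546  0.0201]
puck0 [ 26. 112.] 0.59 [0.4369 0.0438 0.0217]
tin [149. 195.] 0.73 [0.5467 0.1739 0.003 ]
tin [147. 191.] 0.58 [0.54   0.1728 0.0037]
t: 3.33
eef_pos: [0.4994, -0.1618, 0.405]
tool_rot: [0.001, -0.002, 1.0, 0.0]
contact_force: [0.6, 0.4, -0.3]
gripper_width: 0.994
grasp_force: 0.0
t: 3.58
eef_pos: [0.4994, -0.16, 0.4046]
tool_rot: [0.0, -0.001, 1.0, 0.0]
contact_force: [0.8, 0.3, 0.2]
gripper_width: 0.994
grasp_force: 0.0
catch_grip [285. 217.] 0.96 [ 0.5506 -0.1298  0.0673]
shaver_seat [222. 173.] 0.82 [ 0.5156 -0.2044  0.0101]
shaver_seat [ 42. 139.] 0.67 [ 0.4701 -0.4149  0.0279]
block_seat [217. 237.] 0.62 [ 0.6043 -0.2146  0.0097]
case [246. 203.] 0.63 [ 0.5512 -0.1746  0.0214]
block [ 44. 139.] 0.73 [ 0.4703 -0.4133  0.0262]
puck0 [412. 111.] 0.91 [0.4375 0.0151 0.0284]
puck0 [390. 171.] 0.82 [0.5102 0.0027 0.0201]
puck0 [153.  35.] 0.8 [ 0.3618 -0.2683  0.0356]
puck0 [375. 246.] 0.71 [ 0.6122 -0.0033  0.0196]
puck0 [312. 301.] 0.6 [ 0.6991 -0.0821  0.0211]
puck0 [344. 343.] 0.6 [ 0.7773 -0.0283  0.0213]
turn 0.1  then dx -0.0214 dy -0.0293 dz 0.0047 | from [ 0.4986 -0.1607  0.4047] psi 90.1 q7 1.86 tilt 0.0002
```

View pics/w2.png

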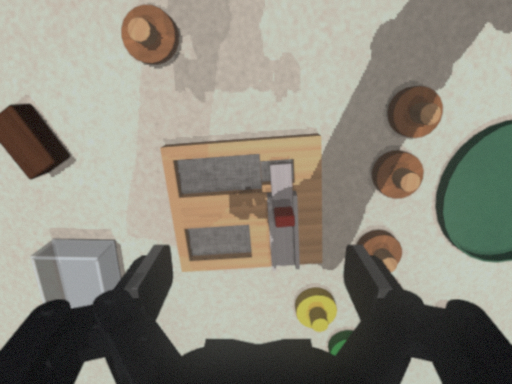

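```bash
python3 - <<'E'
from h import *
m,im,d=snap('wrist')
c=[atz(m,p,0.022)[:2] for p in [(163,147),(321,134),(323,262),(182,271)]]; c=np.array(c)
print(c.round(4), 'centre',c.mean(0).round(4),'sides',[np.linalg.norm(c[i]-c[i-1]).round(3) for i in range(4)])
yy=(c[1]-c[0])+(c[2]-c[3]); xx=(c[3]-c[0])+(c[2]-c[1])
print('tray y heading',np.degrees(np.arctan2(yy[1],yy[0])),'x heading',np.degrees(np.arctan2(xx[1],xx[0])))
hsv=cv2.cvtColor(im,cv2.COLOR_BGR2HSV); red=((hsv[...,0]<6)|(hsv[...,0]>174))&(hsv[...,1]>170)&(hsv[...,2]>50)
red[:190]=0;red[250:]=0;red[:,:260]=0;red[:,310:]=0
P,cs,rs=cloud(m,d,red); T=P[abs(P[:,2]-.068)<.004]; print('tab',len(T),T.min(0).round(4),T.max(0).round(4),np.median(T,0).round(4))
# tray box fit by depth
P,cs,rs=cloud(m,d,np.ones(d.shape,bool)); s=(abs(P[:,2]-.022)<.004)&(cs>150)&(cs<335)&(rs>120)&(rs<285)
hull=cv2.convexHull(np.float32(P[s,:2])); print(s.sum(), cv2.minAreaRect(hull))
E
```

```text
[[ 0.4802 -0.2726]
 [ 0.4647 -0.0869]
 [ 0.6346 -0.0727]
 [ 0.6492 -0.2629]] centre [ 0.5572 -0.1738] sides [np.float64(0.169), np.float64(0.186), np.float64(0.171), np.float64(0.191)]
tray y heading 94.57962133848906 x heading 4.0248396977288Traceback (most recent call last):
  File "<stdin>", line 9, in <module>
  File "h.py", line 18, in cloud
    u=cv2.undistortPoints(np.stack([cs,rs],1).astype(float)[:,None],K,D)[:,0]
      ~~~~~~~~~~~~~~~~~~~^^^^^^^^^^^^^^^^^^^^^^^^^^^^^^^^^^^^^^^^^^^^^^^
cv2.error: OpenCV(4.12.0) /io/opencv/modules/calib3d/src/undistort.dispatch.cpp:347: error: (-215:Assertion failed) CV_IS_MAT(_src) && CV_IS_MAT(_dst) && (_src->rows == 1 || _src->cols == 1) && (_dst->rows == 1 || _dst->cols == 1) && _src->cols + _src->rows - 1 == _dst->rows + _dst->cols - 1 && (CV_MAT_TYPE(_src->type) == CV_32FC2 || CV_MAT_TYPE(_src->type) == CV_64FC2) && (CV_MAT_TYPE(_dst->type) == CV_32FC2 || CV_MAT_TYPE(_dst->type) == CV_64FC2) in function 'cvUndistortPointsInternal'
```

```bash
python3 - <<'E'
from h import *
m,im,d=snap('wrist')
print(im[217,285],im[210,285])
b=im.astype(int); red=(b[...,2]>2*b[...,1])&(b[...,2]>2*b[...,0])&(b[...,2]>40)
red[:190]=0;red[250:]=0;red[:,:260]=0;red[:,310:]=0
P,cs,rs=cloud(m,d,red); print(red.sum(),len(P),np.unique(P[:,2].round(2),return_counts=True)); T=P[abs(P[:,2]-.068)<.004]; print('tab',len(T),T.min(0).round(4),T.max(0).round(4),np.median(T,0).round(4), cv2.minAreaRect(np.float32(T[:,:2])))
P,cs,rs=cloud(m,d,np.ones(d.shape,bool)); s=(abs(P[:,2]-.022)<.004)&(cs>150)&(cs<335)&(rs>120)&(rs<285)
print(s.sum(), cv2.minAreaRect(np.float32(P[s,:2])))
plan(.5527,-.1298,.40,4.4)
E
```

```text
[ 45  48 100] [40 41 74]
148 148 (array([0.07]), array([148]))
tab 148 [ 0.5491 -0.1395  0.0669] [ 0.5599 -0.1207  0.0705] [ 0.5543 -0.1305  0.0685] ((0.5544514656066895, -0.13007667660713196), (0.01062934473156929, 0.018745001405477524), 1.165711760520935)
10973 ((0.5588510036468506, -0.17479895055294037), (0.17048901319503784, 0.19002242386341095), 4.3092169761657715)
turn 85.6  then dx 0.0271 dy 0.0565 dz 0.0047 | from [ 0.4984 -0.1612  0.4047] psi 90.0 q7 1.86 tilt 0.0001
```

```bash
python3 -m pendant '[[0.05,0,0,0,-6.74],[0.05,0,0,0,-6.74],[0.05,0,0,0,-6.74],[0.05,0,0,0,-6.74],[0.05,0,0,0,-6.74],[0.05,0,0,0,-6.74],[0.05,0,0,0,-6.74],[0.05,0,0,0,-6.74],[0.05,0,0,0,-6.74],[0.05,0,0,0,-6.74],[0.05,0,0,0,-6.74],[0.05,0,0,0,-6.74]]'
python3 -m pendant '[[0.05,0,0,0,-6.74],[0.05,0,0,0,-6.74],[0.05,-0.0135,-0.029,0,0],[0.05,-0.0135,-0.029,0,0],[0.05,0,0,0.04,0],[0.05,0,0,0.03,0],[0.05,0,0,0,0],[0.05,0,0,0,0]]'
python3 - <<'E'
from h import *
m,im,d=snap('wrist','w3.png')
b=im.astype(int); red=(b[...,2]>2*b[...,1])&(b[...,2]>2*b[...,0])&(b[...,2]>40)
P,cs,rs=cloud(m,d,red); T=P[abs(P[:,2]-.068)<.004]; print('tab',len(T),cv2.minAreaRect(np.float32(T[:,:2])))
plan(.5544,-.1301,.217,4.3)
E
```

```text
t: 5.03
eef_pos: [0.4991, -0.1608, 0.4]
tool_rot: [-0.006, -0.594, 0.804, 0.003]
contact_force: [-1.3, -0.3, -0.7]
gripper_width: 0.589
grasp_force: 0.0
t: 5.7
eef_pos: [0.5588, -0.1456, 0.321]
tool_rot: [-0.013, -0.636, 0.771, 0.01]
contact_force: [-0.5, 0.5, -0.2]
gripper_width: 0.586
grasp_force: 0.0
tab 366 ((0.5553605556488037, -0.13083063066005707), (0.012868650257587433, 0.020556656643748283), 6.487968921661377)
turn -15.2  then dx -0.0157 dy 0.0041 dz 0.1058 | from [ 0.5597 -0.1454  0.3228] psi 169.1 q7 2.82 tilt 0.0297
```

```bash
python3 -m pendant '[[0.05,0,0,0,6.8],[0.05,0,0,0,6.8],[0.05,0,0,0,6.8],[0.05,0,0,0,6.8],[0.05,0,0,0,6.8],[0.05,0,0,0,6.8],[0.05,0,0,0,6.8],[0.05,0,0,0,6.8],[0.05,0,0,0,6.8],[0.05,0,0,0,6.8],[0.05,0,0,0,6.8],[0.05,0,0,0,0]]'
python3 -m pendant '[[0.05,0,0,0,0],[0.05,0,0,0,0]]'
python3 - <<'E'
from h import *
plan(.555,-.1304,.217,94.3)
E
```

```text
t: 6.75
eef_pos: [0.5604, -0.145, 0.325]
tool_rot: [-0.013, -0.036, 0.999, -0.001]
contact_force: [-0.5, 0.4, 0.4]
gripper_width: 0.582
grasp_force: 0.0
t: 6.92
eef_pos: [0.5599, -0.1453, 0.3235]
tool_rot: [-0.014, -0.039, 0.999, -0.001]
contact_force: [-0.0, 0.5, 0.2]
gripper_width: 0.584
grasp_force: 0.0
turn 0.2  then dx 0.0037 dy 0.0152 dz 0.1065 | from [ 0.5599 -0.1453  0.3235] psi 94.5 q7 1.65 tilt 0.0274
```

```bash
cat >> h.py <<'E'
def gp(x,y,z,head=None):
    """shifts (after turn) to bring the GRASP point (0.155 ahead) to x,y,z; true tool axes"""
    p,R,o=pose(); t=0.
    if head is not None: t=-(((head-psi(R))+90)%180-90)
    R2=R@Ro.from_euler('z',t,degrees=True).as_matrix()
    g=p+R2[:,2]*.155; d=R2.T@(np.array([x,y,z])-g)
    print('turn %.1f then dx %.4f dy %.4f dz %.4f | grasp pt'%(t,*d),g.round(4),'psi %.1f q7 %.2f'%(psi(R),o['q'][6]),'toolz',R[:,2].round(4),'w %.3f gf %.1f'%(o['gripper_width'],o['grasp_force']))
E
python3 - <<'E'
from h import *
gp(.555,-.1304,.062,94.3)
E
```

```text
turn 0.2 then dx -0.0034 dy 0.0155 dz 0.1065 | grasp pt [ 0.5557 -0.1458  0.1685] psi 94.5 q7 1.65 toolz [-0.0272 -0.0032 -0.9996] w 0.584 gf 0.0
```

```bash
python3 -m pendant '[[0.05,-0.0034,0.0155,0,0],[0.05,0,0,0.035,0],[0.05,0,0,0.035,0],[0.05,0,0,0.0365,0],[0.05,0,0,0,0],[0.0,0,0,0,0],[0.0,0,0,0,0],[0,0,0,0,0],[0,0,0,0,0],[0,0,0,0,0]]' 30
python3 - <<'E'
from h import *
m,im,d=snap('wrist','w4.png')
gp(.591,-.1277,.062)
E
```

```text
t: 7.75
eef_pos: [0.5597, -0.1298, 0.2178]
tool_rot: [-0.013, -0.038, 0.999, -0.001]
contact_force: [-0.7, 1.9, 8.9]
gripper_width: 0.248
grasp_force: 34.2
turn 0.0 then dx -0.0353 dy -0.0001 dz -0.0000 | grasp pt [ 0.5558 -0.1303  0.0629] psi 94.3 q7 1.57 toolz [-0.0254 -0.0032 -0.9997] w 0.248 gf 34.2
```

View pics/w4.png

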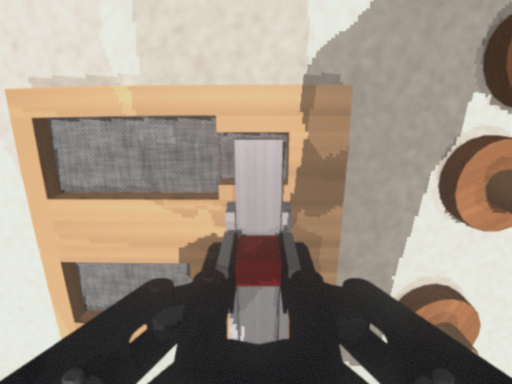

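```bash
python3 -m pendant '[[0,-0.008,0,0,0],[0,-0.010,0,-0.0005,0],[0,-0.010,0,-0.0005,0],[0,-0.010,0,0,0],[0,0,0,0,0],[0,0,0,0,0],[0,0,0,0,0],[0,0,0,0,0]]'
python3 - <<'E'
from h import *
gp(.591,-.1277,.062)
E
python3 -m pendant '[[0.05,0,0,0,0],[0.05,0,0,0,0],[0.05,0,0,0,0],[0.05,0,0,-0.04,0],[0.05,0,0,-0.04,0],[0.085,0,0,-0.04,0],[0.085,0,0,0,0]]'
python3 - <<'E'
from h import *
m,im,d=snap('wrist','w5.png')
b=im.astype(int); red=(b[...,2]>2*b[...,1])&(b[...,2]>2*b[...,0])&(b[...,2]>40)
P,cs,rs=cloud(m,d,red); T=P[abs(P[:,2]-.068)<.004]; print('tab',len(T),cv2.minAreaRect(np.float32(T[:,:2])))
m,im,d=snap('side','s1.png')
E
```

```text
t: 8.47
eef_pos: [0.5965, -0.127, 0.2176]
tool_rot: [-0.014, -0.037, 0.999, -0.001]
contact_force: [-4.9, 2.2, 11.5]
gripper_width: 0.25
grasp_force: 34.9
turn 0.0 then dx 0.0011 dy -0.0001 dz 0.0007 | grasp pt [ 0.5921 -0.1275  0.0627] psi 94.3 q7 1.56 toolz [-0.0286 -0.0032 -0.9996] w 0.250 gf 34.9
t: 9.05
eef_pos: [0.6029, -0.127, 0.3437]
tool_rot: [-0.008, -0.037, 0.999, -0.002]
contact_force: [1.4, -0.7, 0.6]
gripper_width: 0.853
grasp_force: 0.0
tab 352 ((0.5905712842941284, -0.1272755265235901), (0.012453134171664715, 0.019639717414975166), 4.058866024017334)
```

```bash
python3 -m pendant '[[0.085,0,0.04,-0.01,0],[0.085,0,0.04,-0.01,0],[0.085,0,0.04,-0.01,0],[0.085,0,0.04,0,0],[0.085,0.01,0.04,0,0],[0.085,0.01,0.04,0,0],[0.085,0.01,0.04,0,0],[0.085,0.01,0.04,0,0],[0.085,0.01,0.04,0,0],[0.085,0.01,0.04,0,0],[0.085,0.01,0.04,0,0],[0.085,0.01,0.04,0,0]]'
python3 -m pendant '[[0.085,0.01,0.03,0,0],[0.085,0,0.03,0,0],[0.085,0,0,0,0],[0.085,0,0,0,0]]'
python3 - <<'E'
from h import *
gp(.49,.42,.2)
m,im,d=snap('wrist','w6.png')
for n in ('shaver','puck0','tin'):
  for r in bot.pinpoint(n,'wrist'): print(n,np.round(r['at']),round(r['score'],2),atd(m,r['at'],d).round(4))
for r in bot.trace('shaver','wrist')[:1]:
    P,cs,rs=cloud(m,d,r['mask']); 
    T=P[abs(P[:,2]-.036)<.005]; S=P[abs(P[:,2]-.018)<.003]; print(len(T),cv2.minAreaRect(np.float32(T[:,:2])),len(S),S.mean(0).round(4))
E
```

```text
t: 10.15
eef_pos: [0.4841, 0.3471, 0.3655]
tool_rot: [-0.016, -0.037, 0.999, -0.002]
contact_force: [1.6, 0.4, 0.3]
gripper_width: 0.996
grasp_force: 0.0
t: 10.48
eef_pos: [0.4695, 0.4066, 0.3657]
tool_rot: [-0.016, -0.039, 0.999, -0.001]
contact_force: [-0.8, -0.8, -0.7]
gripper_width: 0.993
grasp_force: 0.0
turn 0.0 then dx -0.0269 dy 0.0120 dz 0.0099 | grasp pt [0.4645 0.406  0.2108] psi 94.5 q7 0.66 toolz [-0.0322 -0.0039 -0.9995] w 0.993 gf 0.0
shaver [289. 161.] 0.76 [0.4434 0.436  0.0369]
puck0 [60. 89.] 0.7 [0.3894 0.1951 0.0205]
puck0 [162.  31.] 0.56 [0.3307 0.3056 0.0339]
tin [ 65. 218.] 0.75 [0.5404 0.1756 0.003 ]
4058 ((0.4522930979728699, 0.43902716040611267), (0.10011633485555649, 0.0443389005959034), 6.212007999420166) 639 [0.5204 0.4457 0.0185]
```

View pics/w6.png

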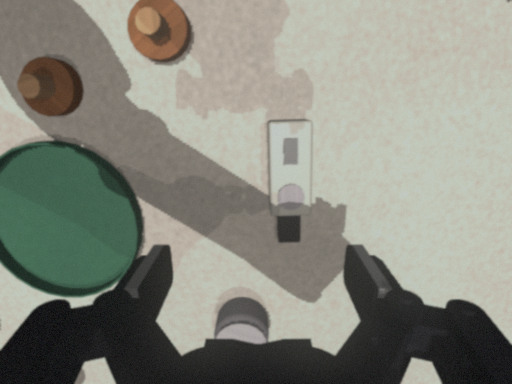

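```bash
python3 - <<'E'
from h import *
gp(.4523,.4390,.035,96.2)
E
```

```text
turn -2.1 then dx 0.0054 dy 0.0377 dz 0.1773 | grasp pt [0.467  0.4028 0.2121] psi 94.1 q7 0.66 toolz [-0.0299 -0.0041 -0.9995] w 0.999 gf 0.0
```

```bash
python3 -m pendant '[[0.085,0.0,0,0,-2],[0.085,0,0,0,0],[0.085,0,0,0,0],[0.085,0,0,0,0]]'
python3 - <<'E'
from h import *
for i in range(5):
    p,R,o=pose(); m=bot.camera_model('wrist'); Rc=np.array(m['R']);c=-Rc.T@np.array(m['t']).ravel()
    print(p.round(4),R[:,2].round(4),'psi %.2f'%psi(R),c.round(4),Rc[2].round(4),o['q'].round(4)[[0,6]])
    bot.read_camera('wrist')
gp(.4523,.4390,.035,96.2)
E
```

```text
t: 11.07
eef_pos: [0.4712, 0.4044, 0.3677]
tool_rot: [-0.015, -0.054, 0.998, -0.001]
contact_force: [-0.2, 0.2, -0.4]
gripper_width: 0.998
grasp_force: 0.0
[0.4712 0.4044 0.3677] [-0.0294 -0.0029 -0.9996] psi 96.17 [0.3912 0.396  0.3399] [ 0.2762  0.0302 -0.9606] [-0.4607  0.6873]
[0.4711 0.4046 0.3676] [-0.0295 -0.0029 -0.9996] psi 96.20 [0.3912 0.3962 0.3399] [ 0.2762  0.0304 -0.9606] [-0.461   0.6874]
[0.471  0.4047 0.3676] [-0.0294 -0.0028 -0.9996] psi 96.22 [0.3911 0.3963 0.3399] [ 0.2762  0.0305 -0.9606] [-0.4612  0.6876]
[0.4709 0.4049 0.3676] [-0.0295 -0.0028 -0.9996] psi 96.24 [0.391  0.3963 0.3399] [ 0.2762  0.0307 -0.9606] [-0.4614  0.6877]
[0.4709 0.4049 0.3676] [-0.0295 -0.0028 -0.9996] psi 96.25 [0.391  0.3964 0.3399] [ 0.2761  0.0307 -0.9606] [-0.4615  0.6877]
turn 0.1 then dx 0.0050 dy 0.0357 dz 0.1780 | grasp pt [0.4663 0.4046 0.2127] psi 96.3 q7 0.69 toolz [-0.0295 -0.0028 -0.9996] w 0.998 gf 0.0
```

```bash
python3 -m pendant '[[0.085,0.005,0.0357,0,0],[0.085,0,0,0.038,0],[0.085,0,0,0.038,0],[0.085,0,0,0.038,0],[0.085,0,0,0.034,0],[0.085,0,0,0.020,0],[0.085,0,0,0.01,0],[0.085,0,0,0,0],[0.085,0,0,0,0],[0.085,0,0,0,0]]'
python3 - <<'E'
from h import *
gp(.4523,.4390,.035,96.2)
E
```

```text
t: 12.15
eef_pos: [0.4574, 0.4403, 0.1917]
tool_rot: [-0.014, -0.055, 0.998, 0.001]
contact_force: [-0.8, 0.0, 1.0]
gripper_width: 0.995
grasp_force: 0.0
turn 0.1 then dx 0.0009 dy -0.0012 dz 0.0018 | grasp pt [0.4531 0.4402 0.0368] psi 96.3 q7 0.54 toolz [-2.750e-02 -4.000e-04 -9.996e-01] w 0.995 gf 0.0
```

```bash
python3 -m pendant '[[0.085,0,0,-0.035,0],[0.085,0,0,-0.025,7],[0.085,0,0,0,7],[0.085,0,0,0,7],[0.085,0,0,0,7],[0.085,0,0,0,7],[0.085,0,0,0,7],[0.085,0,0,0,7],[0.085,0,0,0,7],[0.085,0,0,0,7],[0.085,0,0,0,7],[0.085,0,0,0,7]]'
python3 -m pendant '[[0.085,0,0,0,7],[0.085,0,0,0,7],[0.085,0,0,0,7],[0.085,0,0,0,7],[0.085,0,0,0,7],[0.085,0,0,0,7],[0.085,0,0,0,7],[0.085,0,0,0,7],[0.085,0,0,0,7],[0.085,0,0,0,7],[0.085,0,0,0,7],[0.085,0,0,0,7]]'
python3 -m pendant '[[0.085,0,0,0,7],[0.085,0,0,0,5],[0.085,0,0,0,0],[0.085,0,0,0,0],[0.085,0,0,0,0]]'
python3 - <<'E'
from h import *
gp(.4523,.4390,.035,96.2)
E
```

```text
t: 13.15
eef_pos: [0.4588, 0.4403, 0.2522]
tool_rot: [-0.011, 0.581, 0.814, -0.008]
contact_force: [0.2, 0.1, -0.2]
gripper_width: 0.994
grasp_force: 0.0
t: 14.15
eef_pos: [0.4587, 0.4405, 0.252]
tool_rot: [-0.004, 0.976, 0.216, -0.014]
contact_force: [-0.0, 0.6, -0.2]
gripper_width: 0.997
grasp_force: 0.0
t: 14.57
eef_pos: [0.4586, 0.44, 0.2509]
tool_rot: [-0.001, 0.993, 0.117, -0.014]
contact_force: [0.5, 0.8, -0.3]
gripper_width: 0.993
grasp_force: 0.0
turn 7.2 then dx -0.0001 dy 0.0008 dz 0.0610 | grasp pt [0.4541 0.4399 0.0959] psi -76.6 q7 -1.95 toolz [-0.0289 -0.001  -0.9996] w 0.993 gf 0.0
```

```bash
python3 -m pendant '[[0.085,0,0,0,7.1],[0.085,0,0.001,0.03,0],[0.085,0,0,0.02,0],[0.085,0,0,0.011,0],[0.085,0,0,0,0],[0.085,0,0,0,0]]' 60
python3 -m pendant '[[0.0,0,0,0,0],[0,0,0,0,0],[0,0,0,0,0],[0,0,0,0,0],[0,0,0,0,0],[0,0,0,0,0],[0,0,0,-0.03,0],[0,0,0,-0.03,0],[0,0,0,-0.03,0],[0,0,0,0,0],[0,0,0,0,0]]'
python3 - <<'E'
from h import *
gp(.60,-.12,.20,4.3)
E
```

```text
t: 15.07
eef_pos: [0.457, 0.4384, 0.189]
tool_rot: [0.001, 0.998, 0.054, -0.015]
contact_force: [-0.1, 0.5, 1.2]
gripper_width: 0.996
grasp_force: 0.0
t: 15.98
eef_pos: [0.4599, 0.439, 0.2806]
tool_rot: [-0.001, 0.998, 0.054, -0.014]
contact_force: [-0.3, -0.1, -3.2]
gripper_width: 0.497
grasp_force: 62.4
turn -88.1 then dx -0.5681 dy 0.0999 dz -0.0783 | grasp pt [0.4557 0.439  0.1256] psi -83.8 q7 -2.07 toolz [-0.0273  0.     -0.9996] w 0.497 gf 62.4
```

```bash
python3 -m pendant '[[0,0,0,-0.02,-6.8],[0,0,0,-0.02,-6.8],[0,0,0,-0.02,-6.8],[0,0,0,-0.02,-6.8],[0,0,0,0,-6.8],[0,0,0,0,-6.8],[0,0,0,0,-6.8],[0,0,0,0,-6.8],[0,0,0,0,-6.8],[0,0,0,0,-6.8],[0,0,0,0,-6.8],[0,0,0,0,-6.8]]'
python3 -m pendant '[[0,0,0,0,-6.5],[0,-0.035,0.006,0,0],[0,-0.035,0.006,0,0],[0,-0.035,0.006,0,0],[0,-0.035,0.006,0,0],[0,-0.035,0.006,0,0],[0,-0.035,0.006,0,0],[0,-0.035,0.006,0,0],[0,-0.035,0.006,0,0],[0,-0.035,0.006,0,0],[0,-0.035,0.006,0,0],[0,-0.035,0.006,0,0]]'
python3 -m pendant '[[0,-0.035,0.006,0,0],[0,-0.035,0.006,0,0],[0,-0.035,0.006,0,0],[0,-0.035,0.006,0,0],[0,-0.035,0.006,0,0],[0,0,0,0,0],[0,0,0,0,0],[0,0,0,0,0],[0,0,0,0,0]]'
python3 - <<'E'
from h import *
gp(.515,-.204,.2,4.3)
m,im,d=snap('wrist','w7.png'); np.savez('w7',im=im,d=d,**{k:np.array(v) for k,v in m.items()})
for n in ('shaver_seat','block_seat','case'):
  for r in bot.pinpoint(n,'wrist'): print(n,np.round(r['at']),round(r['score'],2),atz(m,r['at'],.008).round(4),atd(m,r['at'],d).round(4))
E
```

```text
t: 16.98
eef_pos: [0.4612, 0.4385, 0.3565]
tool_rot: [-0.009, 0.718, 0.695, -0.014]
contact_force: [-0.1, 0.3, -2.6]
gripper_width: 0.498
grasp_force: 62.2
t: 17.98
eef_pos: [0.5557, 0.0583, 0.3553]
tool_rot: [-0.011, 0.68, 0.733, -0.012]
contact_force: [0.5, 0.8, -3.0]
gripper_width: 0.498
grasp_force: 62.3
t: 18.73
eef_pos: [0.599, -0.1107, 0.355]
tool_rot: [-0.011, 0.679, 0.734, -0.011]
contact_force: [0.8, 0.3, -1.9]
gripper_width: 0.498
grasp_force: 62.3
turn 0.1 then dx -0.0869 dy -0.0858 dz 0.0028 | grasp pt [ 0.5941 -0.1109  0.2001] psi 4.4 q7 0.26 toolz [-0.0317 -0.0017 -0.9995] w 0.498 gf 62.3
```

View pics/w7.png

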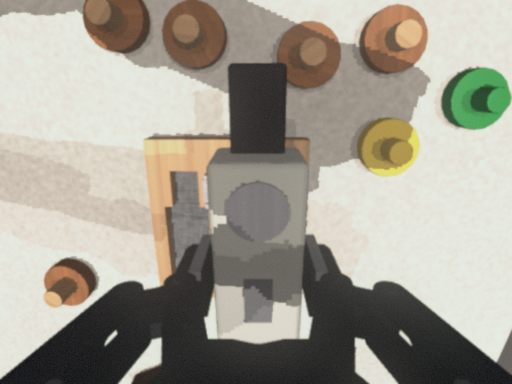

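```bash
python3 - <<'E'
from h import *
z=np.load('w7.npz'); m={k:z[k] for k in('intrinsics','dist_coeffs','R','t')}; d=z['d']
P,cs,rs=cloud(m,d,np.ones(d.shape,bool))
T0=np.array([.5589,-.1748]); a=np.radians(4.31); Q=(P[:,:2]-T0)@np.array([[np.cos(a),-np.sin(a)],[np.sin(a),np.cos(a)]])
s=(abs(P[:,2]-.022)<.004)&(cs>140)&(cs<312)&(rs>130)&(rs<300); print('top ext',Q[s].min(0).round(4),Q[s].max(0).round(4))
for lo,hi in((-.05,-.02),(-.02,.01),(.01,.03),(.04,.065),(.065,.08)):
    f=(P[:,2]<.013)&(P[:,2]>.004)&(abs(Q[:,0]+.04)<.04)&(Q[:,1]>lo)&(Q[:,1]<hi)&(cs>150)&(cs<215)
    if f.sum()>5: print(lo,hi,f.sum(),np.percentile(Q[f,0],[1,99]).round(4),np.percentile(Q[f,1],[1,99]).round(4),np.median(P[f,2]).round(4))
b=(P[:,2]>.17)&(cs>205)&(cs<310)&(rs>60)&(rs<345)
h=P[b,2]; print(np.histogram(h,bins=np.arange(.17,.25,.004)))
t=P[b&(P[:,2]>.192)&(P[:,2]<.206)]; print(len(t),cv2.minAreaRect(np.float32(t[:,:2])))
t=P[b&(P[:,2]>.172)&(P[:,2]<.19)]; print(len(t),cv2.minAreaRect(np.float32(t[:,:2])))
E
```

```text
top ext [-0.0855 -0.0951] [0.0849 0.0951]
-0.05 -0.02 416 [-0.069  -0.0359] [-0.0489 -0.0202] 0.0095
-0.02 0.01 910 [-0.0688 -0.0248] [-0.0194  0.0097] 0.0096
0.01 0.03 474 [-0.0685 -0.0258] [0.0101 0.0296] 0.0095
0.04 0.065 389 [-0.0598 -0.0339] [0.0404 0.0582] 0.0096
(array([  30,   49,   56, 3826, 1603,  241,  263, 8612, 8187,  167,  159,
        161,  124,   32,    0,    0,    0,    0,    0]), array([0.17 , 0.174, 0.178, 0.182, 0.186, 0.19 , 0.194, 0.198, 0.202,
       0.206, 0.21 , 0.214, 0.218, 0.222, 0.226, 0.23 , 0.234, 0.238,
       0.242, 0.246]))
17183 ((0.5925462245941162, -0.10952778160572052), (0.05043181777000427, 0.09995506703853607), 4.737944602966309)
5549 ((0.5888737440109253, -0.06010613963007927), (0.05083910748362541, 0.08075501024723053), 4.498409748077393)
```

```bash
python3 - <<'E'
from h import *
z=np.load('w7.npz'); m={k:z[k] for k in('intrinsics','dist_coeffs','R','t')}; d=z['d']
P,cs,rs=cloud(m,d,np.ones(d.shape,bool))
T0=np.array([.5589,-.1748]); a=np.radians(4.31); Q=(P[:,:2]-T0)@np.array([[np.cos(a),-np.sin(a)],[np.sin(a),np.cos(a)]])
for lo,hi in((-.067,-.062),(-.058,-.045)):
  s=(Q[:,0]>lo)&(Q[:,0]<hi)&(cs<215)&(Q[:,1]>-.05)&(Q[:,1]<.1)
  h=[(round(y*1000),round(float(np.median(P[s&(abs(Q[:,1]-y)<.001),2]))*1000,1) if (s&(abs(Q[:,1]-y)<.001)).any() else None) for y in np.arange(.012,.084,.002)]
  print(h)
m,im,d=snap('scene')
for n in ('shaver_seat','block_seat'):
  for r in bot.pinpoint(n,'scene')[:2]:
    p=atz(m,r['at'],.008)[:2]; print(n,np.round(r['at']),(p-T0)@np.array([[np.cos(a),-np.sin(a)],[np.sin(a),np.cos(a)]]))
E
```

```text
[(12, 9.9), (14, 9.8), (16, 10.1), (18, 9.9), (20, None), (22, 22.6), (24, 23.2), (26, 22.9), (28, 23.2), (30, 23.3), (32, 22.9), (34, 22.7), (36, 22.6), (38, 23.1), (40, 22.4), (42, 22.4), (44, 22.5), (46, 23.4), (48, 23.0), (50, 23.0), (52, 22.9), (54, 22.6), (56, 22.8), (58, 23.0), (60, 22.8), (62, 22.8), (64, 23.1), (66, 22.8), (68, 22.3), (70, 23.0), (72, 22.9), (74, 23.0), (76, 23.2), (78, 22.9), (80, 22.7), (82, 22.9)]
[(12, 9.6), (14, 9.5), (16, 9.3), (18, 9.5), (20, 9.5), (22, 9.1), (24, 9.8), (26, 9.5), (28, 10.1), (30, 9.5), (32, 9.4), (34, 9.4), (36, 9.5), (38, 9.6), (40, 9.5), (42, 9.6), (44, 9.7), (46, 9.5), (48, 9.5), (50, 10.0), (52, 9.6), (54, 9.6), (56, 9.2), (58, 9.7), (60, None), (62, 22.4), (64, 22.7), (66, 22.6), (68, 22.5), (70, 22.9), (72, 22.5), (74, 22.7), (76, 22.9), (78, 22.7), (80, 22.5), (82, 22.8)]
shaver_seat [190. 200.] [-0.03347161 -0.03832225]
block_seat [187. 218.] [ 0.03809548 -0.04754691]
block_seat [311. 168.] [-0.13733682  0.35376148]
```

```bash
python3 - <<'E'
from h import *
gp(.5175,-.2102,.2,4.3)
gp(.5175,-.2102,.066,4.3)
E
```

```text
turn 0.0 then dx -0.0919 dy -0.0843 dz 0.0039 | grasp pt [ 0.5947 -0.1122  0.2014] psi 4.3 q7 0.26 toolz [-0.0294 -0.0027 -0.9996] w 0.498 gf 62.3
turn 0.0 then dx -0.0918 dy -0.0803 dz 0.1379 | grasp pt [ 0.5947 -0.1122  0.2014] psi 4.3 q7 0.26 toolz [-0.0294 -0.0027 -0.9996] w 0.498 gf 62.3
```

```bash
python3 -m pendant '[[0,-0.031,-0.028,0,0],[0,-0.031,-0.028,0,0],[0,-0.03,-0.0243,0,0],[0,0,0,0.03,0],[0,0,0,0.03,0],[0,0,0,0.03,0],[0,0,0,0.03,0],[0,0,0,0.01,0],[0,0,0,0,0],[0,0,0,0,0],[0,0,0,0,0],[0,0,0,0,0]]'
python3 - <<'E'
from h import *
bot.read_camera('side');bot.read_camera('side')
gp(.5175,-.2102,.066,4.3)
m,im,d=snap('wrist','w8.png'); np.savez('w8',im=im,d=d,**{k:np.array(v) for k,v in m.items()})
E
```

```text
t: 20.08
eef_pos: [0.5234, -0.2106, 0.2306]
tool_rot: [-0.008, 0.68, 0.733, -0.01]
contact_force: [-1.0, -0.6, -2.7]
gripper_width: 0.5
grasp_force: 62.2
turn -0.0 then dx 0.0009 dy -0.0011 dz 0.0093 | grasp pt [ 0.5189 -0.211   0.0753] psi 4.3 q7 0.49 toolz [-0.0268 -0.0034 -0.9996] w 0.503 gf 62.2
```

View pics/w8.png

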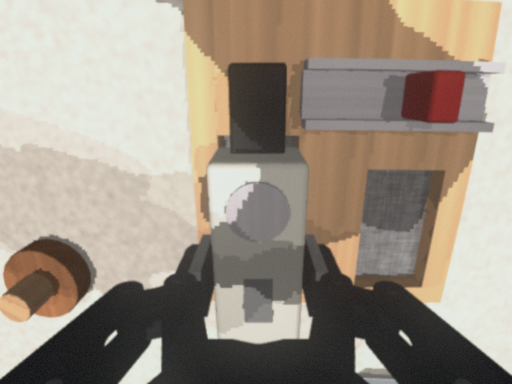

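```bash
python3 -m pendant '[[0,0.0009,-0.0005,0.008,0],[0,0,0,0.008,0],[0,0,0,0.007,0],[0,0,0,0.004,0],[0,0,0,0,0],[0,0,0,0,0],[0,0,0,0,0]]'
python3 - <<'E'
from h import *
gp(.5175,-.2102,.043,4.3); o=bot.get_obs(); print(o['contact_force'],o['grasp_force'])
E
```

```text
t: 20.82
eef_pos: [0.5212, -0.2094, 0.2017]
tool_rot: [-0.01, 0.68, 0.733, -0.011]
contact_force: [2.5, -0.1, -3.5]
gripper_width: 0.501
grasp_force: 62.3
turn -0.0 then dx -0.0004 dy 0.0010 dz 0.0037 | grasp pt [ 0.5166 -0.2099  0.0467] psi 4.3 q7 0.50 toolz [-0.0295 -0.0027 -0.9996] w 0.501 gf 62.3
[ 2.53040658 -0.05665024 -3.48708599] 62.28227734565735
```

```bash
python3 -m pendant '[[0,0,0,0.002,0],[0,0,0,0.002,0],[0,0,0,0,0],[0,0,0,0,0]]'
python3 -m pendant '[[0.055,0,0,0,0],[0.06,0,0,0,0],[0.06,0,0,0,0],[0.06,0,0,0,0],[0.065,0,0,-0.03,0],[0.065,0,0,-0.04,0],[0.065,0,0,-0.04,0],[0.065,0.03,0,-0.04,0],[0.065,0.03,0,0,0],[0.065,0,0,0,0],[0.065,0,0,0,0],[0.065,0,0,0,0]]'
python3 - <<'E'
from h import *
bot.read_camera('side')
m,im,d=snap('wrist','w9.png'); np.savez('w9',im=im,d=d,**{k:np.array(v) for k,v in m.items()})
P,cs,rs=cloud(m,d,np.ones(d.shape,bool))
T0=np.array([.5589,-.1748]); a=np.radians(4.31); Q=(P[:,:2]-T0)@np.array([[np.cos(a),-np.sin(a)],[np.sin(a),np.cos(a)]])
s=(abs(Q[:,0]+.045)<.03)&(Q[:,1]<.03)&(Q[:,1]>-.1)&(P[:,2]>.036)&(P[:,2]<.052)
print(s.sum(),np.percentile(P[s,2],[2,50,98]).round(4),cv2.minAreaRect(np.float32(Q[s])))
x=np.c_[Q[s],np.ones(s.sum())]; print('plane',np.linalg.lstsq(x,P[s,2],rcond=None)[0].round(4))
s=(abs(Q[:,0]+.045)<.02)&(Q[:,1]>.024)&(Q[:,1]<.07)&(P[:,2]>.022); print('snout',s.sum(),np.median(P[s],0).round(4),np.median(Q[s],0).round(4),Q[s].max(0).round(4))
b=im.astype(int); red=(b[...,2]>2*b[...,1])&(b[...,2]>2*b[...,0])&(b[...,2]>40)
P,cs,rs=cloud(m,d,red); T=P[abs(P[:,2]-.068)<.004]; r=cv2.minAreaRect(np.float32(T[:,:2])); print('tab',r)
gp(*r[0],.062,94.3); gp(*r[0],.062,4.3)
E
```

```text
t: 21.15
eef_pos: [0.5211, -0.2091, 0.1989]
tool_rot: [-0.01, 0.68, 0.733, -0.011]
contact_force: [-2.8, 3.2, 9.8]
gripper_width: 0.504
grasp_force: 63.9
t: 22.15
eef_pos: [0.5207, -0.1545, 0.3406]
tool_rot: [-0.01, 0.68, 0.733, -0.011]
contact_force: [-0.3, -0.5, -0.5]
gripper_width: 0.765
grasp_force: 0.0
4210 [0.0409 0.0449 0.0471] ((-0.04247035086154938, -0.02444751188158989), (0.10845119506120682, 0.05316544324159622), 89.34455871582031)
plane [-0.0045 -0.0045  0.0445]
snout 9090 [ 0.5095 -0.1434  0.2495] [-0.0469  0.0343] [-0.025  0.07 ]
tab ((0.5908395051956177, -0.1261879801750183), (0.011856675148010254, 0.020011361688375473), 5.683145523071289)
turn 89.9 then dx 0.0808 dy -0.0240 dz 0.1209 | grasp pt [ 0.5159 -0.1558  0.1854] psi 4.2 q7 0.34 toolz [-0.031  -0.0032 -0.9995] w 0.760 gf 0.0
turn -0.1 then dx 0.0240 dy 0.0808 dz 0.1209 | grasp pt [ 0.5159 -0.1558  0.1854] psi 4.2 q7 0.34 toolz [-0.031  -0.0032 -0.9995] w 0.760 gf 0.0
```

View pics/w9.png

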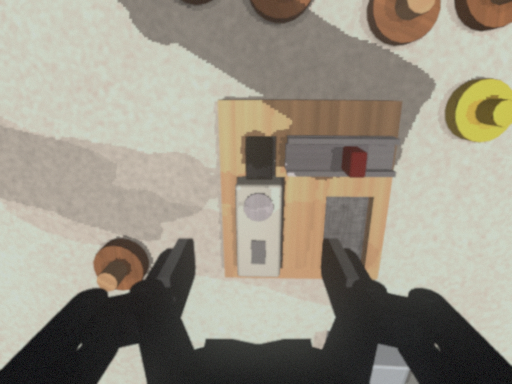

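```bash
python3 -m pendant '[[0.06,0.012,0.04,0,0],[0.06,0.012,0.0408,0,0],[0.06,0,0,0.035,0],[0.06,0,0,0.035,0],[0.06,0,0,0.03,0],[0.06,0,0,0.02,0],[0.06,0,0,0,0],[0.06,0,0,0,0],[0.06,0,0,0,0]]' 30
python3 - <<'E'
from h import *
gp(.5908,-.1265,.062)
E
python3 -m pendant '[[0,0,0,0,0],[0,0,0,0,0],[0,0,0,0,0],[0,0,0,0,0],[0,0,0,0,0],[0,0,0,0,0]]'
python3 - <<'E'
from h import *
gp(.5545,-.1302,.062)
E
```

```text
t: 23.0
eef_pos: [0.5959, -0.1259, 0.2197]
tool_rot: [-0.009, 0.681, 0.733, -0.011]
contact_force: [-0.1, -0.5, 0.5]
gripper_width: 0.703
grasp_force: 0.0
turn 0.0 then dx -0.0000 dy -0.0007 dz 0.0027 | grasp pt [ 0.5916 -0.1264  0.0647] psi 4.2 q7 0.32 toolz [-0.0282 -0.0033 -0.9996] w 0.703 gf 0.0
t: 23.5
eef_pos: [0.5959, -0.125, 0.2198]
tool_rot: [-0.009, 0.68, 0.733, -0.01]
contact_force: [-1.1, 0.8, 6.7]
gripper_width: 0.155
grasp_force: 31.8
turn 0.0 then dx -0.0020 dy -0.0373 dz 0.0039 | grasp pt [ 0.5917 -0.1254  0.0649] psi 4.3 q7 0.32 toolz [-0.0274 -0.0028 -0.9996] w 0.155 gf 31.8
```

```bash
python3 -m pendant '[[0,0,-0.010,0,0],[0,0,-0.010,0,0],[0,0,-0.010,0.001,0],[0,0,-0.008,0,0],[0,0,-0.001,0,0],[0,0,0,0,0],[0,0,0,0,0],[0,0,0,0,0]]'
python3 -m pendant '[[0.05,0,0,0,0],[0.05,0,0,0,0],[0.05,0,0,0,0],[0.05,0,0,-0.04,0],[0.07,0.0,0,-0.04,0],[0.085,0.0,0,-0.04,0],[0.085,0.0,0,-0.03,0],[0.085,0.03,0,0,0],[0.085,0,0,0,0],[0.085,0,0,0,0],[0.085,0,0,0,0]]'
python3 - <<'E'
from h import *
bot.read_camera('side')
m,im,d=snap('wrist','w10.png')
b=im.astype(int); red=(b[...,2]>2*b[...,1])&(b[...,2]>2*b[...,0])&(b[...,2]>40)
P,cs,rs=cloud(m,d,red); T=P[abs(P[:,2]-.068)<.004]; r=cv2.minAreaRect(np.float32(T[:,:2])); print('tab',r)
gp(.47,-.40,.2,94)
sm,im,d=snap('scene')
for r in bot.trace('block','scene')[:2]:
    P,cs,rs=cloud(sm,d,r['mask']); print(r['score'],np.round(r['at']),cv2.minAreaRect(np.float32(P[P[:,2]>.03,:2])))
E
```

```text
t: 24.17
eef_pos: [0.5593, -0.1275, 0.22]
tool_rot: [-0.006, 0.68, 0.733, -0.008]
contact_force: [13.9, -0.0, -5.9]
gripper_width: 0.157
grasp_force: 31.4
t: 25.08
eef_pos: [0.5577, -0.0976, 0.3678]
tool_rot: [-0.011, 0.68, 0.733, -0.012]
contact_force: [-0.6, -0.2, -0.1]
gripper_width: 0.995
grasp_force: 0.0
tab ((0.5554471611976624, -0.1292448788881302), (0.011548610404133797, 0.01972423493862152), 5.031584739685059)
turn -89.8 then dx 0.1034 dy -0.2946 dz 0.0164 | grasp pt [ 0.553  -0.0989  0.2129] psi 4.2 q7 0.23 toolz [-0.0318 -0.0031 -0.9995] w 0.999 gf 0.0
0.9 [122. 186.] ((0.47511065006256104, -0.4383252263069153), (0.08251245319843292, 0.04266190528869629), 29.84119987487793)
```

```bash
python3 -m pendant '[[0.085,-0.036,-0.0116,0,0],[0.085,-0.036,-0.0116,0,0],[0.085,-0.036,-0.0116,0,0],[0.085,-0.036,-0.0116,0,0],[0.085,-0.036,-0.0116,0,0],[0.085,-0.036,-0.0116,0,0],[0.085,-0.036,-0.0116,0,0],[0.085,-0.036,-0.0116,0,0],[0.085,-0.036,-0.0116,0,0],[0.085,0,0,0,6.4],[0.085,0,0,0,6.4],[0.085,0,0,0,6.4]]'
python3 -m pendant '[[0.085,0,0,0,6.4],[0.085,0,0,0,6.4],[0.085,0,0,0,6.4],[0.085,0,0,0,6.4],[0.085,0,0,0,6.4],[0.085,0,0,0,6.4],[0.085,0,0,0,6.4],[0.085,0,0,0,0],[0.085,0,0,0,0],[0.085,0,0,0,0]]'
python3 - <<'E'
from h import *
bot.read_camera('side')
m,im,d=snap('wrist','w11.png')
for r in bot.trace('block','wrist')[:2]:
    P,cs,rs=cloud(m,d,r['mask']); T=P[abs(P[:,2]-.037)<.005]; R=cv2.minAreaRect(np.float32(T[:,:2])); print(r['score'],np.round(r['at']),len(T),R)
    h=R[2] if R[1][0]>R[1][1] else R[2]+90
    print(h); gp(*R[0],.037,h+90)
E
```

```text
t: 26.28
eef_pos: [0.4775, -0.4301, 0.3713]
tool_rot: [-0.008, 0.795, 0.606, -0.013]
contact_force: [0.9, 0.8, 0.4]
gripper_width: 0.996
grasp_force: 0.0
t: 27.12
eef_pos: [0.4786, -0.4285, 0.3717]
tool_rot: [-0.003, 0.965, 0.263, -0.015]
contact_force: [0.1, 0.0, -0.7]
gripper_width: 0.995
grasp_force: 0.0
0.7 [270. 165.] 3032 ((0.4730507731437683, -0.4374793767929077), (0.07894453406333923, 0.04398929700255394), 30.862537384033203)
30.862537384033203
turn -0.5 then dx -0.0004 dy 0.0091 dz 0.1800 | grasp pt [ 0.4741 -0.429   0.2171] psi -59.7 q7 -0.13 toolz [-0.0295 -0.0027 -0.9996] w 0.999 gf 0.0
0.58 [135.  41.] 25 ((0.5020715594291687, -0.21408194303512573), (0.03923868015408516, 0.10432329028844833), 27.991710662841797)
117.9917106628418
turn -87.6 then dx 0.1745 dy 0.1305 dz 0.1786 | grasp pt [ 0.4741 -0.429   0.2171] psi -59.7 q7 -0.13 toolz [-0.0295 -0.0027 -0.9996] w 0.999 gf 0.0
```

```bash
python3 -m pendant '[[0.085,-0.0004,0.0091,0,-0.5],[0.085,0,0,0.04,0],[0.085,0,0,0.04,0],[0.085,0,0,0.04,0],[0.085,0,0,0.035,0],[0.085,0,0,0.017,0],[0.085,0,0,0.01,0],[0.085,0,0,0,0],[0.085,0,0,0,0],[0.085,0,0,0,0]]' 60
python3 - <<'E'
from h import *
gp(.473,-.4375,.035)
E
python3 -m pendant '[[0.0,0,0,0,0],[0,0,0,0,0],[0,0,0,0,0],[0,0,0,0,0],[0,0,0,0,0],[0,0,0,0,0],[0,0,0,-0.03,0],[0,0,0,-0.03,0],[0,0,0,-0.03,0],[0,0,0,-0.02,0],[0,0,0,0,0],[0,0,0,0,0]]'
python3 - <<'E'
from h import *
gp(.65,-.13,.15,4.3)
E
```

```text
t: 28.1
eef_pos: [0.4783, -0.438, 0.1917]
tool_rot: [-0.001, 0.964, 0.265, -0.014]
contact_force: [0.5, 0.1, 0.8]
gripper_width: 0.993
grasp_force: 0.0
turn 0.0 then dx -0.0003 dy -0.0016 dz 0.0018 | grasp pt [ 0.4741 -0.4387  0.0368] psi -59.2 q7 -0.01 toolz [-0.0272 -0.0048 -0.9996] w 0.993 gf 0.0
t: 29.1
eef_pos: [0.4811, -0.4367, 0.301]
tool_rot: [-0.002, 0.964, 0.265, -0.014]
contact_force: [-0.6, 0.3, -1.4]
gripper_width: 0.498
grasp_force: 61.7
turn -63.5 then dx 0.2934 dy 0.1955 dz -0.0098 | grasp pt [ 0.4769 -0.4373  0.1461] psi -59.2 q7 -0.08 toolz [-0.0274 -0.0038 -0.9996] w 0.498 gf 61.7
```

```bash
python3 - <<'E'
from h import *
T0=np.array([.5589,-.1748]); a=np.radians(4.31); A=np.array([[np.cos(a),-np.sin(a)],[np.sin(a),np.cos(a)]])
for f in('w8.npz','w9.npz'):
  z=np.load(f); m={k:z[k] for k in('intrinsics','dist_coeffs','R','t')}; d=z['d']
  P,cs,rs=cloud(m,d,np.ones(d.shape,bool)); Q=(P[:,:2]-T0)@A
  s=(abs(P[:,2]-.0225)<.003)&(cs>300); print(f,'top ext',np.percentile(Q[s],[.2,99.8],axis=0).round(4).tolist())
  for ys in(-.04,-.02,0.,.01):
    b=s&(abs(Q[:,1]-ys)<.006)&(Q[:,0]>-.01)&(Q[:,0]<.084); x=np.sort(Q[b,0]); 
    if len(x)>5: g=np.argmax(np.diff(x)); print('y',ys,'gap x',x[g].round(4),x[g+1].round(4))
  for xs in(.03,.045,.06):
    b=s&(abs(Q[:,0]-xs)<.006)&(Q[:,1]<.03); y=np.sort(Q[b,1]); 
    if len(y)>5: g=np.argmax(np.diff(y)); print('x',xs,'gap y',y[g].round(4),y[g+1].round(4))
E
```

```text
w8.npz top ext [[-0.0216, -0.0932], [0.0852, 0.0944]]
y -0.04 gap x 0.0213 0.0685
y -0.02 gap x 0.0214 0.0684
y 0.0 gap x 0.0501 0.0506
y 0.01 gap x 0.0206 0.0208
x 0.03 gap y -0.0811 0.0017
x 0.045 gap y 0.0234 0.0237
x 0.06 gap y -0.0812 0.0021
w9.npz top ext [[-0.0087, -0.243], [0.1887, 0.1807]]
y -0.04 gap x 0.0213 0.0683
y -0.02 gap x 0.0211 0.0684
y 0.0 gap x 0.0361 0.037
y 0.01 gap x 0.0391 0.0396
x 0.03 gap y 0.0168 0.0174
x 0.045 gap y 0.018 0.0186
x 0.06 gap y 0.0119 0.0127
```

```bash
python3 -m pendant '[[0,0,0,0,-6.35],[0,0,0,0,-6.35],[0,0,0,0,-6.35],[0,0,0,0,-6.35],[0,0,0,0,-6.35],[0,0,0,0,-6.35],[0,0,0,0,-6.35],[0,0,0,0,-6.35],[0,0,0,0,-6.35],[0,0,0,0,-6.35],[0,0,0,0,0],[0,0.0,0,0,0]]'
python3 -m pendant '[[0,0.031,0.021,0,0],[0,0.031,0.021,0,0],[0,0.031,0.021,0,0],[0,0.031,0.021,0,0],[0,0.031,0.021,0,0],[0,0.031,0.021,0,0],[0,0.031,0.021,0,0],[0,0,0,0.02,0],[0,0,0,0,0],[0,0,0,0,0],[0,0,0,0,0]]'
python3 - <<'E'
from h import *
bot.read_camera('side');bot.read_camera('side')
gp(.6072,-.2116,.07,4.3)
E
```

```text
t: 30.1
eef_pos: [0.4804, -0.4363, 0.2984]
tool_rot: [-0.011, 0.681, 0.732, -0.011]
contact_force: [-0.6, 0.7, -1.1]
gripper_width: 0.498
grasp_force: 61.6
t: 31.02
eef_pos: [0.61, -0.2107, 0.2755]
tool_rot: [-0.01, 0.681, 0.732, -0.012]
contact_force: [0.1, -0.0, 0.1]
gripper_width: 0.502
grasp_force: 61.6
turn -0.2 then dx 0.0000 dy 0.0030 dz 0.0512 | grasp pt [ 0.6057 -0.2117  0.1212] psi 4.1 q7 0.45 toolz [-0.029  -0.0037 -0.9996] w 0.499 gf 61.6
```

```bash
python3 -m pendant '[[0,0,0.002,0.025,-0.2],[0,0,0.001,0.025,0],[0,0,0,0.004,0],[0,0,0,0,0],[0,0,0,0,0],[0,0,0,0,0],[0,0,0,0,0]]'
python3 - <<'E'
from h import *
bot.read_camera('side')
gp(.6072,-.2116,.045,4.3)
m,im,d=snap('wrist','w12.png')
E
```

```text
t: 31.7
eef_pos: [0.6126, -0.2098, 0.2231]
tool_rot: [-0.009, 0.679, 0.734, -0.01]
contact_force: [0.3, 0.3, -1.1]
gripper_width: 0.498
grasp_force: 61.6
turn 0.2 then dx -0.0013 dy -0.0006 dz 0.0230 | grasp pt [ 0.6083 -0.2102  0.068 ] psi 4.5 q7 0.46 toolz [-0.0272 -0.0033 -0.9996] w 0.502 gf 61.6
```

View pics/w12.png

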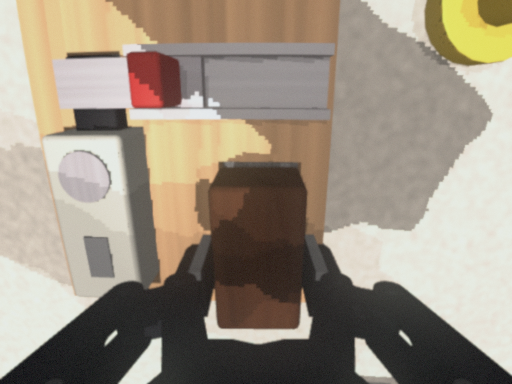

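```bash
python3 -m pendant '[[0,-0.001,-0.0006,0.008,0],[0,0,0,0.008,0],[0,0,0,0.006,0],[0,0,0,0.003,0],[0,0,0,0,0],[0,0,0,0,0],[0,0,0,0,0]]'
python3 - <<'E'
from h import *
gp(.6072,-.2116,.0445,4.3)
E
```

```text
t: 32.38
eef_pos: [0.6109, -0.21, 0.1988]
tool_rot: [-0.01, 0.679, 0.734, -0.011]
contact_force: [-7.6, 6.5, 26.3]
gripper_width: 0.5
grasp_force: 65.7
turn 0.2 then dx -0.0015 dy 0.0008 dz -0.0006 | grasp pt [ 0.6063 -0.2102  0.0439] psi 4.5 q7 0.47 toolz [-0.0297 -0.0012 -0.9996] w 0.500 gf 65.7
```

```bash
python3 -m pendant '[[0.055,0,0,-0.001,0],[0.06,0,0,0,0],[0.06,0,0,0,0],[0.06,0,0,0,0],[0.065,0,0,-0.03,0],[0.065,0,0,-0.04,0],[0.065,0,0,-0.04,0],[0.065,0.03,0,-0.04,0],[0.065,0.03,0,0,0],[0.065,0,0,0,0],[0.065,0,0,0,0],[0.065,0,0,0,0]]'
python3 - <<'E'
from h import *
bot.read_camera('side')
m,im,d=snap('wrist','w13.png')
P,cs,rs=cloud(m,d,np.ones(d.shape,bool))
T0=np.array([.5589,-.1748]); a=np.radians(4.31); Q=(P[:,:2]-T0)@np.array([[np.cos(a),-np.sin(a)],[np.sin(a),np.cos(a)]])
for n,x0,c0,c1 in(('block',.045,-.09,.01),('shaver',-.045,-.09,.03)):
  s=(abs(Q[:,0]-x0)<.028)&(Q[:,1]<c1)&(Q[:,1]>c0)&(P[:,2]>.038)&(P[:,2]<.05)
  x=np.c_[Q[s],np.ones(s.sum())]; print(n,s.sum(),np.percentile(P[s,2],[2,50,98]).round(4),cv2.minAreaRect(np.float32(Q[s])),'plane',np.linalg.lstsq(x,P[s,2],rcond=None)[0].round(4))
sm,im,d=snap('scene')
print('pucks')
for r in bot.boxes_of('puck0','scene'):
    c,w=np.round(r['at']).astype(int); print((c,w),round(r['score'],2),im[w,c],atz(sm,r['at'],.02).round(3))
for r in bot.trace('tin','scene')[:1]:
    P,_,_=cloud(sm,d,r['mask']); print('tin',cv2.minEnclosingCircle(np.float32(P[:,:2])))
E
```

```text
t: 33.38
eef_pos: [0.6105, -0.1552, 0.3399]
tool_rot: [-0.01, 0.679, 0.734, -0.012]
contact_force: [0.2, -0.8, 1.7]
gripper_width: 0.76
grasp_force: 0.0
block 3334 [0.0416 0.0447 0.0461] ((0.04309433698654175, -0.03785473480820656), (0.044064298272132874, 0.07900084555149078), 0.5352548360824585) plane [-0.0038 -0.0104  0.0444]
shaver 3329 [0.04   0.045  0.0471] ((-0.04301649332046509, -0.023423220962285995), (0.1063360795378685, 0.05036839470267296), 89.64215850830078) plane [-0.0184 -0.0036  0.044 ]
pucks
(np.int64(262), np.int64(194)) 0.88 [18 22 40] [0.52  0.004 0.02 ]
(np.int64(263), np.int64(224)) 0.84 [19 35 54] [0.636 0.004 0.02 ]
(np.int64(312), np.int64(167)) 0.83 [ 32  65 105] [0.401 0.171 0.02 ]
(np.int64(258), np.int64(276)) 0.76 [32 87 20] [ 0.816 -0.013  0.02 ]
(np.int64(237), np.int64(251)) 0.71 [ 0 77 92] [ 0.734 -0.069  0.02 ]
(np.int64(347), np.int64(154)) 0.66 [14 43 81] [0.34  0.295 0.02 ]
(np.int64(270), np.int64(244)) 0.65 [18 36 55] [0.709 0.023 0.02 ]
(np.int64(267), np.int64(179)) 0.63 [ 5 24 54] [0.453 0.022 0.02 ]
(np.int64(176), np.int64(160)) 0.51 [21 39 56] [ 0.363 -0.277  0.02 ]
tin ((0.5324029326438904, 0.17050132155418396), 0.11202830821275711)
```

```bash
cat >> h.py <<'E'
def knobs(m,im,d):
    P,cs,rs=cloud(m,d,np.ones(d.shape,bool)); c=im[rs,cs].astype(int)
    s=(abs(P[:,2]-.047)<.008)&(c[:,2]>1.25*c[:,1])&(c[:,1]>1.1*c[:,0])
    M=np.zeros(d.shape,np.uint8); M[rs[s],cs[s]]=1
    n,L=cv2.connectedComponents(M); lab=L[rs,cs]
    for i in range(1,n):
        k=lab==i
        if k.sum()<40: continue
        Z=np.median(P[k,2]); q=P[k&(abs(P[:,2]-Z)<.003)]
        (x,y),r=cv2.minEnclosingCircle(np.float32(q[:,:2])); R=cv2.minAreaRect(np.float32(q[:,:2]))
        print('knob',k.sum(),'z %.4f'%Z,'c %.4f %.4f r %.4f'%(x,y,r),'med',np.median(q[:,:2],0).round(4),'px',int(cs[k].mean()),int(rs[k].mean()))
def tincen(m,im,d):
    P,cs,rs=cloud(m,d,np.ones(d.shape,bool)); c=im[rs,cs].astype(int)
    s=(c[:,1]>1.3*c[:,2])&(np.hypot(P[:,0]-.547,P[:,1]-.175)<.12)
    rim=s&(abs(P[:,2]-.0205)<.003); q=P[rim,:2]
    A=np.c_[2*q,np.ones(len(q))]; v=np.linalg.lstsq(A,(q**2).sum(1),rcond=None)[0]
    print('rim n',rim.sum(),'fit c',v[:2].round(4),'r',np.sqrt(v[2]+v[:2]@v[:2]).round(4),'encl',cv2.minEnclosingCircle(np.float32(q)))
    fl=s&(P[:,2]<.008); print('floor',fl.sum(),'encl',cv2.minEnclosingCircle(np.float32(P[fl,:2])),np.median(P[fl,2]).round(4))
E
python3 -m pendant '[[0.06,0.036,-0.0043,-0.012,0],[0.06,0.036,-0.0043,-0.012,0],[0.06,0.036,-0.0043,-0.012,0],[0.06,0.036,-0.0043,-0.012,0],[0.06,0.036,-0.0043,-0.012,0],[0.06,0.036,-0.0043,-0.012,0],[0.06,0.036,-0.0043,-0.012,0],[0.06,0.036,-0.0043,-0.012,0],[0.06,0.036,-0.0043,-0.012,0],[0.06,0.036,-0.0043,-0.012,0],[0.06,0,0,0,0],[0.06,0,0,0,0]]'
python3 - <<'E'
from h import *
bot.read_camera('side')
m,im,d=snap('wrist','w14.png'); np.savez('w14',im=im,d=d,**{k:np.array(v) for k,v in m.items()})
knobs(m,im,d); tincen(m,im,d); gp(.55,.17,.1,4.3)
E
```

```text
t: 34.63
eef_pos: [0.5429, 0.2031, 0.4621]
tool_rot: [-0.01, 0.677, 0.736, -0.01]
contact_force: [-0.1, -0.8, 0.7]
gripper_width: 0.705
grasp_force: 0.0
knob 87 z 0.0465 c 0.3239 0.2977 r 0.0117 med [0.3228 0.3034] px 96 59
knob 126 z 0.0465 c 0.5158 0.0155 r 0.0114 med [0.5163 0.0158] px 238 275
knob 46 z 0.0465 c 0.6253 0.0068 r 0.0106 med [0.621  0.0102] px 308 285
rim n 42 fit c [0.5428 0.175 ] r 0.0951 encl ((0.5435253381729126, 0.1736256182193756), 0.0957610085606575)
floor 11297 encl ((0.5439633131027222, 0.17388059198856354), 0.09436655044555664) 0.0038
turn 0.1 then dx -0.0293 dy 0.0150 dz 0.2060 | grasp pt [0.539  0.1989 0.3063] psi 4.4 q7 -0.33 toolz [-0.03   -0.0039 -0.9995] w 0.706 gf 0.0
```

View pics/w14.png

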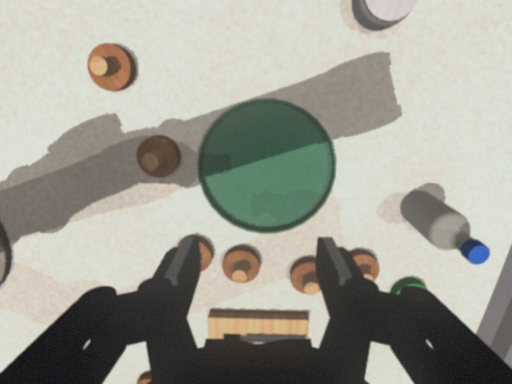

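```bash
sed -i 's/&(c\[:,2\]>1.25\*c\[:,1\])&(c\[:,1\]>1.1\*c\[:,0\])/\&(c[:,2]>1.15*c[:,1])\&(c[:,2]>1.3*c[:,0])/' h.py
python3 -m pendant '[[0.06,-0.036,-0.0064,0.03,0],[0.06,-0.036,-0.0064,0.03,0],[0.06,-0.036,-0.0064,0.03,0],[0.06,-0.036,-0.0064,0.03,0],[0.06,-0.036,-0.0064,0.03,0],[0.06,0,0,0,0],[0.06,0,0,0,0],[0.06,0,0,0,0],[0.06,0,0,0,0]]' 40
python3 - <<'E'
from h import *
z=np.load('w14.npz'); knobs({k:z[k] for k in('intrinsics','dist_coeffs','R','t')},z['im'],z['d'])
bot.read_camera('side')
m,im,d=snap('wrist','w15.png'); knobs(m,im,d)
gp(.5158,.0155,.041)
E
```

```text
t: 35.48
eef_pos: [0.5243, 0.0404, 0.3313]
tool_rot: [-0.01, 0.679, 0.734, -0.01]
contact_force: [-0.3, 0.3, 0.1]
gripper_width: 0.701
grasp_force: 0.0
knob 336 z 0.0466 c 0.3246 0.2961 r 0.0124 med [0.326  0.2964] px 99 65
knob 271 z 0.0466 c 0.3876 0.1806 r 0.0121 med [0.388 0.181] px 150 160
knob 197 z 0.0463 c 0.5164 0.0167 r 0.0123 med [0.5162 0.0175] px 238 274
knob 69 z 0.0458 c 0.7077 0.0319 r 0.0096 med [0.7072 0.034 ] px 367 275
knob 198 z 0.0463 c 0.6265 0.0055 r 0.0124 med [0.6258 0.0072] px 311 286
knob 447 z 0.0465 c 0.3874 0.1796 r 0.0119 med [0.3883 0.175 ] px 110 7
knob 545 z 0.0466 c 0.4401 0.0262 r 0.0123 med [0.4405 0.027 ] px 174 191
knob 530 z 0.0466 c 0.5165 0.0153 r 0.0121 med [0.5164 0.0164] px 256 209
knob 554 z 0.0462 c 0.7034 0.0270 r 0.0121 med [0.7032 0.0274] px 458 215
knob 525 z 0.0462 c 0.6260 0.0061 r 0.0123 med [0.6256 0.0064] px 372 229
knob 129 z 0.0481 c 0.5551 -0.1197 r 0.0065 med [ 0.556  -0.1191] px 282 332
turn 0.0 then dx -0.0248 dy -0.0023 dz 0.1356 | grasp pt [0.5199 0.0407 0.1765] psi 4.6 q7 -0.03 toolz [-0.0278 -0.0021 -0.9996] w 0.707 gf 0.0
```

```bash
python3 -m pendant '[[0.06,-0.0248,-0.0023,0,0],[0.06,0,0,0.035,0],[0.06,0,0,0.035,0],[0.06,0,0,0.035,0],[0.06,0,0,0.02,0],[0.06,0,0,0.0106,0],[0.06,0,0,0,0],[0.06,0,0,0,0],[0.06,0,0,0,0]]' 40
python3 - <<'E'
from h import *
gp(.5164,.0155,.041)
E
python3 -m pendant '[[0,0,0,0,0],[0,0,0,0,0],[0,0,0,0,0],[0,0,0,0,0],[0,0,0,0,0],[0,0,0,-0.035,0],[0,0,0,-0.035,0],[0,0.039,0.0097,0,0],[0,0.039,0.0097,0,0],[0,0.039,0.0097,0,0],[0,0.0387,0.0097,0,0],[0,0,0,0,0]]'
python3 -m pendant '[[0,0,0,0,0],[0,0,0,0,0],[0,0,0,0,0]]'
python3 - <<'E'
from h import *
gp(.5437,.1737,.045)
E
```

```text
t: 36.33
eef_pos: [0.5204, 0.0151, 0.1966]
tool_rot: [-0.009, 0.679, 0.734, -0.01]
contact_force: [-0.3, 0.7, 0.1]
gripper_width: 0.703
grasp_force: 0.0
turn 0.0 then dx 0.0008 dy 0.0003 dz 0.0007 | grasp pt [0.5162 0.0147 0.0417] psi 4.5 q7 0.08 toolz [-0.0267 -0.0023 -0.9996] w 0.703 gf 0.0
t: 37.33
eef_pos: [0.548, 0.1832, 0.2645]
tool_rot: [-0.011, 0.675, 0.738, -0.008]
contact_force: [-0.2, 1.1, 0.2]
gripper_width: 0.267
grasp_force: 39.6
t: 37.58
eef_pos: [0.5479, 0.1715, 0.2639]
tool_rot: [-0.01, 0.68, 0.733, -0.012]
contact_force: [0.1, -0.4, -1.5]
gripper_width: 0.267
grasp_force: 39.6
turn 0.0 then dx 0.0028 dy 0.0026 dz 0.0639 | grasp pt [0.5432 0.171  0.1089] psi 4.4 q7 -0.22 toolz [-0.0298 -0.0037 -0.9995] w 0.267 gf 39.6
```

```bash
python3 -m pendant '[[0,0.0028,0.0026,0.03,0],[0,0,0,0.02,0],[0,0,0,0.01,0],[0,0,0,0.003,0],[0,0,0,0,0],[0,0,0,0,0],[0,0,0,0,0]]'
python3 - <<'E'
from h import *
gp(.5437,.1737,.0445); print(bot.get_obs()['contact_force'])
E
python3 -m pendant '[[0.04,0,0,0,0],[0.04,0,0,0,0],[0.04,0,0,0,0],[0.04,0,0,-0.03,0],[0.06,0,0,-0.035,0],[0.06,0.03,0,-0.035,0],[0.06,0.02,0,-0.035,0],[0.06,0,0,0,0],[0.06,0,0,0,0],[0.06,0,0,0,0],[0.06,0,0,0,0]]'
python3 - <<'E'
from h import *
bot.read_camera('side')
m,im,d=snap('wrist','w16.png'); knobs(m,im,d); tincen(m,im,d)
gp(.6260,.006,.15)
E
```

```text
t: 38.17
eef_pos: [0.549, 0.1756, 0.2017]
tool_rot: [-0.01, 0.679, 0.734, -0.01]
contact_force: [-0.7, 0.5, -0.9]
gripper_width: 0.266
grasp_force: 39.6
turn 0.0 then dx -0.0015 dy -0.0010 dz 0.0023 | grasp pt [0.5446 0.1752 0.0467] psi 4.4 q7 -0.20 toolz [-0.0281 -0.0023 -0.9996] w 0.266 gf 39.6
[-0.71575578  0.49876002 -0.89096902]
t: 39.08
eef_pos: [0.5482, 0.2222, 0.331]
tool_rot: [-0.01, 0.679, 0.734, -0.012]
contact_force: [-0.9, -0.4, -0.1]
gripper_width: 0.701
grasp_force: 0.0
knob 674 z 0.0466 c 0.3258 0.2967 r 0.0119 med [0.3269 0.2972] px 18 79
knob 489 z 0.0465 c 0.3879 0.1810 r 0.0117 med [0.3887 0.1815] px 97 211
knob 559 z 0.0495 c 0.5432 0.1766 r 0.0122 med [0.543  0.1772] px 259 230
knob 266 z 0.0462 c 0.7044 0.0274 r 0.0114 med [0.702  0.0276] px 390 361
rim n 393 fit c [0.543  0.1754] r 0.0954 encl ((0.5432166457176208, 0.17536690831184387), 0.0968172624707222)
floor 17789 encl ((0.543129026889801, 0.17458011209964752), 0.09514402598142624) 0.0038
turn 0.0 then dx -0.2212 dy 0.0666 dz 0.0243 | grasp pt [0.5434 0.2215 0.176 ] psi 4.4 q7 -0.31 toolz [-0.0319 -0.0045 -0.9995] w 0.701 gf 0.0
```

```bash
python3 -m pendant '[[0.06,-0.037,0.0114,0,0],[0.06,-0.037,0.0114,0.01,0],[0.06,-0.037,0.0114,0.01,0],[0.06,-0.037,0.0114,0.02,0],[0.06,-0.037,0.0114,0.02,0],[0.06,-0.0362,0.0114,0.024,0],[0.06,0,0,0,0],[0.06,0,0,0,0],[0.06,0,0,0,0],[0.06,0,0,0,0],[0.06,0,0,0,0],[0.06,0,0,0,0]]'
python3 - <<'E'
from h import *
gp(.6258,.0055,.041)
E
```

```text
t: 40.18
eef_pos: [0.6294, 0.0151, 0.2506]
tool_rot: [-0.01, 0.678, 0.735, -0.01]
contact_force: [-0.2, -0.3, 0.4]
gripper_width: 0.701
grasp_force: 0.0
turn 0.0 then dx -0.0094 dy 0.0016 dz 0.0547 | grasp pt [0.625  0.0148 0.0957] psi 4.6 q7 0.09 toolz [-0.0286 -0.0021 -0.9996] w 0.701 gf 0.0
```

```bash
python3 -m pendant '[[0.06,-0.0094,0.0016,0.02,0],[0.06,0,0,0.02,0],[0.06,0,0,0.0147,0],[0.06,0,0,0,0],[0.06,0,0,0,0],[0.06,0,0,0,0],[0,0,0,0,0],[0,0,0,0,0],[0,0,0,0,0],[0,0,0,0,0],[0,0,0,0,0],[0,0,0,-0.03,0]]'
python3 -m pendant '[[0,0,0,-0.035,0],[0,0.029,-0.0108,0,0],[0,0.029,-0.0108,0,0],[0,0.029,-0.0108,0,0],[0,0.0295,-0.0108,0,0],[0,0,0,0,0],[0,0,0,0,0],[0,0,0,0,0],[0,0,0,0,0],[0,0,0,0,0],[0,0,0,0,0]]'
python3 - <<'E'
from h import *
gp(.5751,.1183,.0445)
E
```

```text
t: 41.18
eef_pos: [0.6288, 0.0046, 0.2214]
tool_rot: [-0.013, 0.679, 0.734, -0.014]
contact_force: [-0.4, 0.2, -0.3]
gripper_width: 0.263
grasp_force: 39.4
t: 42.1
eef_pos: [0.5803, 0.1159, 0.2615]
tool_rot: [-0.01, 0.68, 0.733, -0.011]
contact_force: [0.0, 0.6, 0.1]
gripper_width: 0.262
grasp_force: 39.4
turn 0.0 then dx 0.0029 dy 0.0014 dz 0.0620 | grasp pt [0.5758 0.1155 0.1066] psi 4.4 q7 -0.09 toolz [-0.0293 -0.0031 -0.9996] w 0.262 gf 39.4
```

```bash
python3 -m pendant '[[0,0.0029,0.0014,0.02,0],[0,0,0,0.02,0],[0,0,0,0.015,0],[0,0,0,0.006,0],[0,0,0,0,0],[0,0,0,0,0],[0,0,0,0,0],[0,0,0,0,0],[0,0,0,0,0]]'
python3 - <<'E'
from h import *
gp(.5751,.1183,.0445);print(bot.get_obs()['contact_force'])
E
python3 -m pendant '[[0.04,0,0,0,0],[0.04,0,0,0,0],[0.04,0,0,0,0],[0.04,0,0,-0.03,0],[0.06,0,0,-0.03,0],[0.06,-0.02,0.024,-0.02,0],[0.06,-0.02,0.024,-0.02,0],[0.06,-0.02,0.024,0,0],[0.06,-0.02,0.024,0,0],[0.06,-0.02,0.023,0,0],[0.06,0,0,0,0],[0.06,0,0,0,0]]'
python3 -m pendant '[[0.06,0,0,0,0],[0.06,0,0,0,0],[0.06,0,0,0,0]]'
python3 - <<'E'
from h import *
m,im,d=snap('wrist','w17.png'); knobs(m,im,d); tincen(m,im,d)
gp(.7034,.0270,.041)
E
```

```text
t: 42.85
eef_pos: [0.5795, 0.1199, 0.2008]
tool_rot: [-0.01, 0.679, 0.734, -0.011]
contact_force: [-0.1, -0.1, 0.5]
gripper_width: 0.266
grasp_force: 41.1
turn 0.0 then dx -0.0012 dy 0.0000 dz 0.0013 | grasp pt [0.575  0.1195 0.0458] psi 4.5 q7 -0.08 toolz [-0.0289 -0.0026 -0.9996] w 0.266 gf 41.1
[-0.08956841 -0.12617734  0.5377408 ]
t: 43.85
eef_pos: [0.7092, 0.0279, 0.2965]
tool_rot: [-0.01, 0.68, 0.733, -0.011]
contact_force: [-0.6, 0.5, 0.1]
gripper_width: 0.702
grasp_force: 0.0
t: 44.1
eef_pos: [0.7079, 0.0313, 0.2969]
tool_rot: [-0.01, 0.678, 0.735, -0.011]
contact_force: [-0.4, 0.8, -0.3]
gripper_width: 0.703
grasp_force: 0.0
knob 1096 z 0.0494 c 0.5743 0.1207 r 0.0121 med [0.5753 0.1205] px 92 63
knob 715 z 0.0466 c 0.7048 0.0263 r 0.0120 med [0.7048 0.0271] px 264 203
knob 306 z 0.0444 c 0.5934 -0.1777 r 0.0138 med [ 0.5935 -0.1747] px 139 376
rim n 882 fit c [0.544  0.1746] r 0.0953 encl ((0.5587283372879028, 0.1378878355026245), 0.08822706341743469)
floor 10530 encl ((0.5489218831062317, 0.14780165255069733), 0.08856184780597687) 0.0039
turn 0.0 then dx -0.0039 dy 0.0028 dz 0.1011 | grasp pt [0.7034 0.0308 0.1421] psi 4.6 q7 0.07 toolz [-0.03   -0.0021 -0.9995] w 0.702 gf 0.0
```

```bash
python3 -m pendant '[[0.06,-0.0055,0.0043,0.03,0],[0.06,0,0,0.03,0],[0.06,0,0,0.025,0],[0.06,0,0,0.0155,0],[0.06,0,0,0,0],[0.06,0,0,0,0],[0.06,0,0,0,0],[0,0,0,0,0],[0,0,0,0,0],[0,0,0,0,0],[0,0,0,0,0],[0,0,0,0,0]]'
python3 -m pendant '[[0,0,0,-0.03,0],[0,0,0,-0.035,0],[0,0.026,-0.0147,0,0],[0,0.026,-0.0147,0,0],[0,0.026,-0.0147,0,0],[0,0.026,-0.0147,0,0],[0,0.026,-0.0147,0,0],[0,0.026,-0.0147,0,0],[0,0,0,0,0],[0,0,0,0,0],[0,0,0,0,0],[0,0,0,0,0]]'
python3 -m pendant '[[0,0,0,0,0],[0,0,0,0,0]]'
python3 - <<'E'
from h import *
gp(.6066,.1729,.0445)
E
```

```text
t: 45.15
eef_pos: [0.711, 0.0245, 0.198]
tool_rot: [-0.009, 0.679, 0.734, -0.01]
contact_force: [-1.8, -0.3, 6.7]
gripper_width: 0.263
grasp_force: 39.0
t: 46.15
eef_pos: [0.613, 0.1717, 0.2642]
tool_rot: [-0.009, 0.68, 0.733, -0.011]
contact_force: [0.9, -0.3, -0.1]
gripper_width: 0.265
grasp_force: 39.4
t: 46.32
eef_pos: [0.6128, 0.172, 0.2639]
tool_rot: [-0.01, 0.68, 0.733, -0.011]
contact_force: [-0.1, 0.5, 0.5]
gripper_width: 0.26
grasp_force: 39.4
turn 0.0 then dx 0.0016 dy 0.0003 dz 0.0645 | grasp pt [0.6083 0.1715 0.109 ] psi 4.4 q7 -0.16 toolz [-0.0292 -0.0032 -0.9996] w 0.260 gf 39.4
```

```bash
python3 -m pendant '[[0,0.0016,0.0003,0.02,0],[0,0,0,0.02,0],[0,0,0,0.015,0],[0,0,0,0.009,0],[0,0,0,0,0],[0,0,0,0,0],[0,0,0,0,0],[0,0,0,0,0],[0,0,0,0,0]]'
python3 - <<'E'
from h import *
gp(.6066,.1729,.0445);print(bot.get_obs()['contact_force'])
E
python3 -m pendant '[[0.04,0,0,0,0],[0.04,0,0,0,0],[0.04,0,0,0,0],[0.04,0,0,-0.03,0],[0.06,0,0,-0.03,0],[0.06,-0.019,-0.0257,-0.02,0],[0.06,-0.019,-0.0257,-0.02,0],[0.06,-0.019,-0.0257,0,0],[0.06,-0.019,-0.0257,0,0],[0.06,-0.019,-0.0257,0,0],[0.06,-0.019,-0.0257,0,0],[0.06,-0.019,-0.0257,0,0]]'
python3 -m pendant '[[0.06,0,0,0,0],[0.06,0,0,0,0],[0.06,0,0,0,0],[0.06,0,0,0,0],[0.06,0,0,0,0]]'
python3 - <<'E'
from h import *
m,im,d=snap('wrist','w18.png'); knobs(m,im,d)
gp(.4405,.0252,.041)
E
```

```text
t: 47.07
eef_pos: [0.6107, 0.1747, 0.2002]
tool_rot: [-0.01, 0.679, 0.734, -0.011]
contact_force: [0.9, 0.7, 0.2]
gripper_width: 0.261
grasp_force: 43.6
turn 0.0 then dx -0.0014 dy 0.0003 dz 0.0008 | grasp pt [0.6062 0.1742 0.0453] psi 4.5 q7 -0.14 toolz [-0.0289 -0.0026 -0.9996] w 0.261 gf 43.6
[0.86091218 0.6760812  0.19883091]
t: 48.07
eef_pos: [0.4433, 0.0275, 0.3055]
tool_rot: [-0.01, 0.679, 0.734, -0.011]
contact_force: [0.6, -0.3, -0.1]
gripper_width: 0.701
grasp_force: 0.0
t: 48.48
eef_pos: [0.4454, 0.0292, 0.3053]
tool_rot: [-0.01, 0.678, 0.735, -0.011]
contact_force: [0.6, 0.4, 0.2]
gripper_width: 0.702
grasp_force: 0.0
knob 797 z 0.0490 c 0.5426 0.1751 r 0.0119 med [0.5425 0.172 ] px 428 10
knob 561 z 0.0475 c 0.6003 0.1748 r 0.0113 med [0.596  0.1737] px 502 17
knob 1021 z 0.0492 c 0.5736 0.1209 r 0.0124 med [0.5725 0.1206] px 453 91
knob 676 z 0.0465 c 0.4397 0.0258 r 0.0117 med [0.4397 0.0271] px 260 196
knob 82 z 0.0404 c 0.5993 -0.1708 r 0.0191 med [ 0.5994 -0.1703] px 395 382
turn 0.0 then dx -0.0034 dy 0.0027 dz 0.1093 | grasp pt [0.4408 0.0287 0.1503] psi 4.5 q7 -0.03 toolz [-0.0291 -0.0028 -0.9996] w 0.704 gf 0.0
```

```bash
python3 -m pendant '[[0.06,-0.0036,0.0025,0.03,0],[0.06,0,0,0.03,0],[0.06,0,0,0.03,0],[0.06,0,0,0.018,0],[0.06,0,0,0,0],[0.06,0,0,0,0],[0.06,0,0,0,0],[0,0,0,0,0],[0,0,0,0,0],[0,0,0,0,0],[0,0,0,0,0],[0,0,0,0,0]]'
python3 -m pendant '[[0,0,0,-0.03,0],[0,0,0,-0.035,0],[0,0.0219,0.0193,0,0],[0,0.0219,0.0193,0,0],[0,0.0219,0.0193,0,0],[0,0.0219,0.0193,0,0],[0,0,0,0,0],[0,0,0,0,0],[0,0,0,0,0],[0,0,0,0,0],[0,0,0,0,0],[0,0,0,0,0]]'
python3 - <<'E'
from h import *
gp(.5121,.1183,.0445)
E
```

```text
t: 49.53
eef_pos: [0.4447, 0.0248, 0.1984]
tool_rot: [-0.009, 0.679, 0.734, -0.01]
contact_force: [-1.8, 0.0, 9.6]
gripper_width: 0.265
grasp_force: 38.7
t: 50.53
eef_pos: [0.5158, 0.1173, 0.26]
tool_rot: [-0.01, 0.679, 0.734, -0.011]
contact_force: [-0.2, -0.8, 1.3]
gripper_width: 0.261
grasp_force: 39.8
turn 0.0 then dx 0.0014 dy 0.0028 dz 0.0605 | grasp pt [0.5112 0.1169 0.105 ] psi 4.4 q7 -0.12 toolz [-0.0298 -0.0029 -0.9996] w 0.261 gf 39.8
```

```bash
python3 -m pendant '[[0,0.0012,0.0028,0.02,0],[0,0,0,0.02,0],[0,0,0,0.013,0],[0,0,0,0.007,0],[0,0,0,0,0],[0,0,0,0,0],[0,0,0,0,0],[0,0,0,0,0],[0,0,0,0,0]]'
python3 - <<'E'
from h import *
gp(.5121,.1183,.0445);print(bot.get_obs()['contact_force'])
E
python3 -m pendant '[[0.04,0,0,0,0],[0.04,0,0,0,0],[0.04,0,0,0,0],[0.04,0,0,-0.03,0],[0.06,0,0,-0.03,0],[0.06,0.0141,-0.0242,-0.02,0],[0.06,0.0141,-0.0242,-0.02,0],[0.06,0.0141,-0.0242,0,0],[0.06,0.0141,-0.0242,0,0],[0.06,0.0141,-0.0242,0,0],[0.06,0,0,0,0],[0.06,0,0,0,0]]'
python3 -m pendant '[[0.06,0,0,0,0],[0.06,0,0,0,0],[0.06,0,0,0,0],[0.06,0,0,0,0]]'
python3 - <<'E'
from h import *
m,im,d=snap('wrist','w19.png'); knobs(m,im,d)
gp(.388,.179,.041)
E
```

```text
t: 51.28
eef_pos: [0.5171, 0.1194, 0.2]
tool_rot: [-0.01, 0.679, 0.734, -0.011]
contact_force: [-0.8, -0.6, -0.1]
gripper_width: 0.264
grasp_force: 42.8
turn 0.0 then dx -0.0006 dy -0.0005 dz 0.0005 | grasp pt [0.5125 0.1189 0.045 ] psi 4.5 q7 -0.09 toolz [-0.0293 -0.0027 -0.9996] w 0.264 gf 42.8
[-0.78204778 -0.60010092 -0.06491674]
t: 52.28
eef_pos: [0.3929, 0.1812, 0.3035]
tool_rot: [-0.01, 0.678, 0.735, -0.011]
contact_force: [1.0, 0.5, 0.8]
gripper_width: 0.704
grasp_force: 0.0
t: 52.62
eef_pos: [0.3946, 0.1801, 0.3032]
tool_rot: [-0.01, 0.679, 0.734, -0.011]
contact_force: [-0.2, 0.1, -0.1]
gripper_width: 0.701
grasp_force: 0.0
knob 851 z 0.0465 c 0.3246 0.2967 r 0.0124 med [0.3246 0.2977] px 183 27
knob 695 z 0.0466 c 0.3869 0.1806 r 0.0118 med [0.387  0.1813] px 259 193
knob 791 z 0.0491 c 0.5429 0.1767 r 0.0123 med [0.5418 0.1773] px 447 214
knob 240 z 0.0447 c 0.5986 0.1760 r 0.0107 med [0.5939 0.1772] px 506 219
knob 662 z 0.0491 c 0.5106 0.1212 r 0.0122 med [0.5098 0.1223] px 394 269
knob 646 z 0.0490 c 0.5729 0.1221 r 0.0121 med [0.5718 0.1227] px 463 274
turn 0.0 then dx -0.0005 dy 0.0012 dz 0.1073 | grasp pt [0.3899 0.1797 0.1483] psi 4.4 q7 -0.40 toolz [-0.0295 -0.003  -0.9996] w 0.701 gf 0.0
```

```bash
python3 -m pendant '[[0.06,-0.0005,0.0009,0.03,0],[0.06,0,0,0.03,0],[0.06,0,0,0.03,0],[0.06,0,0,0.016,0],[0.06,0,0,0,0],[0.06,0,0,0,0],[0.06,0,0,0,0],[0,0,0,0,0],[0,0,0,0,0],[0,0,0,0,0],[0,0,0,0,0],[0,0,0,0,0]]'
python3 -m pendant '[[0,0,0,-0.03,0],[0,0,0,-0.035,0],[0,-0.0033,0.0226,0,0],[0,-0.0033,0.0226,0,0],[0,-0.0033,0.0226,0,0],[0,-0.0033,0.0226,0,0],[0,0,0,0,0],[0,0,0,0,0],[0,0,0,0,0],[0,0,0,0,0],[0,0,0,0,0],[0,0,0,0,0]]'
python3 - <<'E'
from h import *
gp(.4806,.1729,.0445)
E
```

```text
t: 53.67
eef_pos: [0.3922, 0.1801, 0.1985]
tool_rot: [-0.01, 0.679, 0.734, -0.01]
contact_force: [-1.4, -1.0, 9.2]
gripper_width: 0.266
grasp_force: 38.7
t: 54.67
eef_pos: [0.4841, 0.1741, 0.2597]
tool_rot: [-0.01, 0.679, 0.734, -0.011]
contact_force: [-0.6, 0.5, -0.7]
gripper_width: 0.265
grasp_force: 39.8
turn 0.0 then dx -0.0009 dy 0.0028 dz 0.0602 | grasp pt [0.4795 0.1737 0.1047] psi 4.5 q7 -0.24 toolz [-0.03   -0.0028 -0.9995] w 0.265 gf 39.8
```

```bash
python3 -m pendant '[[0,-0.0009,0.0026,0.02,0],[0,0,0,0.02,0],[0,0,0,0.013,0],[0,0,0,0.007,0],[0,0,0,0,0],[0,0,0,0,0],[0,0,0,0,0],[0,0,0,0,0],[0,0,0,0,0]]'
python3 - <<'E'
from h import *
gp(.4806,.1729,.0445);print(bot.get_obs()['contact_force'])
E
python3 -m pendant '[[0.04,0,0,0,0],[0.04,0,0,0,0],[0.04,0,0,0,0],[0.04,0,0,-0.03,0],[0.06,0,0,-0.03,0],[0.06,0.0223,-0.0247,-0.02,0],[0.06,0.0223,-0.0247,-0.02,0],[0.06,0.0223,-0.0247,0,0],[0.06,0.0223,-0.0247,0,0],[0.06,0.0223,-0.0247,0,0],[0.06,0.0223,-0.0247,0,0],[0.06,0,0,0,0]]'
python3 -m pendant '[[0.06,0,0,0,0],[0.06,0,0,0,0],[0.06,0,0,0,0],[0.06,0,0,0,0]]'
python3 - <<'E'
from h import *
m,im,d=snap('wrist','w20.png'); knobs(m,im,d)
gp(.325,.295,.041)
E
```

```text
t: 55.42
eef_pos: [0.4857, 0.1732, 0.1998]
tool_rot: [-0.01, 0.679, 0.734, -0.011]
contact_force: [1.3, 0.7, 0.2]
gripper_width: 0.266
grasp_force: 43.1
turn 0.0 then dx 0.0002 dy -0.0006 dz 0.0004 | grasp pt [0.4812 0.1728 0.0448] psi 4.5 q7 -0.21 toolz [-0.0291 -0.0026 -0.9996] w 0.266 gf 43.1
[1.28324984 0.68065762 0.18343437]
t: 56.42
eef_pos: [0.3258, 0.2988, 0.304]
tool_rot: [-0.011, 0.676, 0.737, -0.011]
contact_force: [-0.2, -0.4, 0.4]
gripper_width: 0.7
grasp_force: 0.0
t: 56.75
eef_pos: [0.3314, 0.2943, 0.3038]
tool_rot: [-0.01, 0.68, 0.733, -0.011]
contact_force: [0.1, 0.2, 1.2]
gripper_width: 0.706
grasp_force: 0.0
knob 696 z 0.0466 c 0.3244 0.2973 r 0.0120 med [0.3244 0.2978] px 260 190
knob 421 z 0.0488 c 0.5428 0.1766 r 0.0127 med [0.5432 0.1809] px 478 325
turn 0.0 then dx 0.0013 dy 0.0015 dz 0.1079 | grasp pt [0.3268 0.2939 0.1488] psi 4.3 q7 -0.70 toolz [-0.0294 -0.0031 -0.9996] w 0.701 gf 0.0
```

```bash
python3 -m pendant '[[0.06,0.002,0.0015,0.03,0],[0.06,0,0,0.03,0],[0.06,0,0,0.03,0],[0.06,0,0,0.017,0],[0.06,0,0,0,0],[0.06,0,0,0,0],[0.06,0,0,0,0],[0,0,0,0,0],[0,0,0,0,0],[0,0,0,0,0],[0,0,0,0,0],[0,0,0,0,0]]'
python3 -m pendant '[[0,0,0,-0.03,0],[0,0,0,-0.035,0],[0,-0.0117,0.0256,0,0],[0,-0.0117,0.0256,0,0],[0,-0.0117,0.0256,0,0],[0,-0.0117,0.0256,0,0],[0,-0.0117,0.0256,0,0],[0,-0.0117,0.0256,0,0],[0,-0.0117,0.0256,0,0],[0,0,0,0,0],[0,0,0,0,0],[0,0,0,0,0]]'
python3 -m pendant '[[0,0,0,0,0],[0,0,0,0,0],[0,0,0,0,0]]'
python3 - <<'E'
from h import *
gp(.5121,.2278,.0445)
E
```

```text
t: 57.8
eef_pos: [0.3291, 0.2973, 0.1981]
tool_rot: [-0.01, 0.679, 0.734, -0.01]
contact_force: [-1.8, -1.5, 9.1]
gripper_width: 0.262
grasp_force: 38.7
t: 58.8
eef_pos: [0.5149, 0.2297, 0.2566]
tool_rot: [-0.01, 0.679, 0.734, -0.011]
contact_force: [0.2, -0.6, 0.4]
gripper_width: 0.262
grasp_force: 39.8
t: 59.05
eef_pos: [0.5148, 0.2302, 0.2567]
tool_rot: [-0.01, 0.678, 0.735, -0.011]
contact_force: [0.5, -0.2, -0.1]
gripper_width: 0.263
grasp_force: 39.8
turn 0.0 then dx -0.0021 dy 0.0035 dz 0.0572 | grasp pt [0.5101 0.2298 0.1017] psi 4.6 q7 -0.31 toolz [-0.0299 -0.0026 -0.9995] w 0.263 gf 39.8
```

```bash
python3 -m pendant '[[0,-0.0019,0.0033,0.02,0],[0,0,0,0.02,0],[0,0,0,0.011,0],[0,0,0,0.006,0],[0,0,0,0,0],[0,0,0,0,0],[0,0,0,0,0],[0,0,0,0,0],[0,0,0,0,0]]'
python3 - <<'E'
from h import *
gp(.5121,.2278,.0445);print(bot.get_obs()['contact_force'])
E
python3 -m pendant '[[0.04,0,0,0,0],[0.04,0,0,0,0],[0.04,0,0,0,0],[0.04,0,0,-0.03,0],[0.06,0,0,-0.04,0],[0.06,0,0,-0.04,0],[0.06,0.02,0,-0.02,0],[0.06,0.02,0,0,0],[0.06,0,0,0,0],[0.06,0,0,0,0],[0.06,0,0,0,0],[0.06,0,0,0,0]]'
python3 - <<'E'
from h import *
m,im,d=snap('wrist','w21.png'); knobs(m,im,d); tincen(m,im,d)
E
python3 -m pendant '[[0.06,-0.036,0,0,0],[0.06,-0.036,0,0,0],[0.06,-0.036,0,0,0],[0.06,-0.036,0,0,0],[0.06,-0.036,0,0,0],[0.06,-0.036,0,0,0],[0.06,-0.036,0,0,0],[0.06,-0.036,0,0,0],[0.06,-0.036,-0.02,0,0],[0.06,-0.036,-0.02,0,0],[0.06,-0.036,-0.02,0,0],[0.06,-0.036,-0.02,0,0]]'
python3 -m pendant '[[0.06,-0.036,-0.02,0,0],[0.06,0,-0.02,0,0],[0.06,0,-0.02,0,0],[0.06,0,-0.015,0,0],[0.06,0,0,0,0],[0.06,0,0,0,0],[0.06,0,0,0,0]]'
python3 - <<'E'
from h import *
m,im,d=snap('wrist','w22.png'); knobs(m,im,d)
gp(.363,-.277,.041)
E
```

```text
t: 59.8
eef_pos: [0.5168, 0.228, 0.2]
tool_rot: [-0.01, 0.679, 0.734, -0.011]
contact_force: [-4.0, -1.8, 6.5]
gripper_width: 0.262
grasp_force: 42.2
turn 0.0 then dx 0.0002 dy 0.0000 dz 0.0005 | grasp pt [0.5121 0.2276 0.045 ] psi 4.5 q7 -0.29 toolz [-0.0305 -0.0027 -0.9995] w 0.262 gf 42.2
[-3.9550915  -1.84961379  6.49470134]
t: 60.8
eef_pos: [0.518, 0.2668, 0.3287]
tool_rot: [-0.01, 0.679, 0.734, -0.012]
contact_force: [-0.6, -0.3, 0.2]
gripper_width: 0.705
grasp_force: 0.0
knob 571 z 0.0495 c 0.5108 0.2273 r 0.0120 med [0.5109 0.228 ] px 257 225
knob 490 z 0.0493 c 0.4798 0.1740 r 0.0123 med [0.4799 0.1755] px 221 272
knob 519 z 0.0492 c 0.5430 0.1767 r 0.0123 med [0.5429 0.1783] px 286 274
knob 452 z 0.0492 c 0.5090 0.1215 r 0.0120 med [0.5092 0.123 ] px 247 317
knob 449 z 0.0491 c 0.5735 0.1218 r 0.0119 med [0.5735 0.1231] px 309 322
rim n 375 fit c [0.543  0.1756] r 0.0952 encl ((0.543509840965271, 0.17604367434978485), 0.09657762199640274)
floor 4479 encl ((0.5436732769012451, 0.17496687173843384), 0.0946393758058548) 0.0037
t: 61.85
eef_pos: [0.4704, -0.1713, 0.3317]
tool_rot: [-0.01, 0.679, 0.734, -0.011]
contact_force: [1.4, -1.9, -0.5]
gripper_width: 0.705
grasp_force: 0.0
t: 62.43
eef_pos: [0.4008, -0.2108, 0.3343]
tool_rot: [-0.01, 0.679, 0.734, -0.011]
contact_force: [0.0, -0.5, -0.1]
gripper_width: 0.705
grasp_force: 0.0
knob 261 z 0.0479 c 0.5496 -0.1307 r 0.0107 med [ 0.5487 -0.1299] px 454 107
knob 3704 z 0.0443 c 0.6054 -0.2095 r 0.0444 med [ 0.602  -0.2077] px 484 198
knob 479 z 0.0467 c 0.3579 -0.2795 r 0.0120 med [ 0.3579 -0.2785] px 217 246
turn 0.0 then dx -0.0629 dy -0.0347 dz 0.1395 | grasp pt [ 0.3966 -0.2111  0.1794] psi 4.5 q7 0.53 toolz [-0.0288 -0.0031 -0.9996] w 0.703 gf 0.0
```

View pics/w21.png

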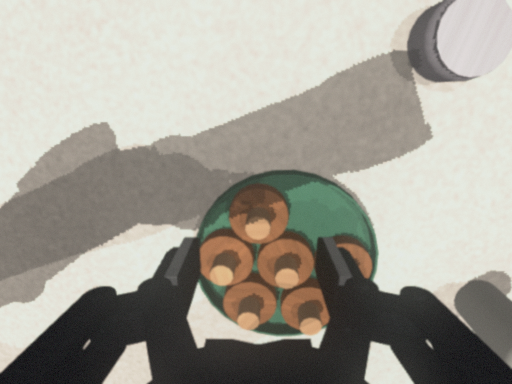

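```bash
python3 -m pendant '[[0.06,-0.022,-0.0132,0,0],[0.06,-0.022,-0.0132,0,0],[0.06,-0.022,-0.0132,0.03,0],[0.06,0,0,0.03,0],[0.06,0,0,0,0],[0.06,0,0,0,0],[0.06,0,0,0,0],[0.06,0,0,0,0]]'
python3 - <<'E'
from h import *
m,im,d=snap('wrist'); knobs(m,im,d)
gp(.3583,-.2805,.041)
E
```

```text
t: 63.15
eef_pos: [0.3654, -0.2794, 0.2768]
tool_rot: [-0.009, 0.678, 0.735, -0.011]
contact_force: [0.1, -0.3, -0.5]
gripper_width: 0.703
grasp_force: 0.0
knob 863 z 0.0466 c 0.3577 -0.2794 r 0.0121 med [ 0.3577 -0.2786] px 257 204
turn 0.0 then dx -0.0002 dy -0.0006 dz 0.0809 | grasp pt [ 0.3611 -0.28    0.1219] psi 4.6 q7 0.78 toolz [-0.027  -0.0036 -0.9996] w 0.706 gf 0.0
```

```bash
python3 -m pendant '[[0.06,0,-0.0004,0.03,0],[0.06,0,0,0.03,0],[0.06,0,0,0.018,0],[0.06,0,0,0.002,0],[0.06,0,0,0,0],[0.06,0,0,0,0],[0,0,0,0,0],[0,0,0,0,0],[0,0,0,0,0],[0,0,0,0,0],[0,0,0,0,0]]' 60
python3 -m pendant '[[0,0,0,-0.035,0],[0,0,0,-0.035,0],[0,0,0,-0.03,0],[0,0.01,0.03,0,0],[0,0.01,0.03,0,0],[0,0.01,0.03,0,0],[0,0.01,0.03,0,0],[0,0.01,0.03,0,0],[0,0.01,0.03,0,0],[0,0.033,0.0057,0,0],[0,0.033,0.0057,0,0],[0,0.033,0.0057,0,0]]'
python3 -m pendant '[[0,0.033,0.0057,0,0],[0,0.033,0.0057,0,0],[0,0.033,0.0057,0,0],[0,0.033,0.0057,0,0],[0,0.033,0.0057,0,0],[0,0.033,0.0057,0,0],[0,0.033,0.0057,0,0],[0,0.033,0.0057,0,0],[0,0.033,0.0057,0,0],[0,0.033,0.0057,0,0],[0,0,0,0,0],[0,0,0,0,0]]'
python3 -m pendant '[[0,0,0,0,0],[0,0,0,0,0],[0,0,0,0,0]]'
python3 - <<'E'
from h import *
gp(.5753,.228,.09)
E
```

```text
t: 64.12
eef_pos: [0.3618, -0.2803, 0.1968]
tool_rot: [-0.009, 0.679, 0.734, -0.01]
contact_force: [-1.0, 1.7, 12.7]
gripper_width: 0.261
grasp_force: 58.2
t: 65.12
eef_pos: [0.5485, -0.1046, 0.2897]
tool_rot: [-0.01, 0.679, 0.734, -0.011]
contact_force: [-0.1, -0.0, -0.8]
gripper_width: 0.256
grasp_force: 59.2
t: 66.12
eef_pos: [0.5787, 0.2306, 0.2877]
tool_rot: [-0.01, 0.677, 0.736, -0.011]
contact_force: [0.7, -1.2, -0.6]
gripper_width: 0.258
grasp_force: 59.2
t: 66.37
eef_pos: [0.5795, 0.2258, 0.2879]
tool_rot: [-0.01, 0.68, 0.733, -0.011]
contact_force: [0.3, -0.0, -0.6]
gripper_width: 0.259
grasp_force: 59.2
turn 0.0 then dx 0.0027 dy 0.0019 dz 0.0429 | grasp pt [0.5749 0.2253 0.133 ] psi 4.3 q7 -0.20 toolz [-0.0295 -0.0034 -0.9996] w 0.259 gf 59.2
```

```bash
python3 -m pendant '[[0,0.0027,0.0019,0.02,0],[0,0,0,0.02,0],[0,0,0,0.003,0],[0,0,0,0,0],[0,0,0,0,0],[0,0,0,0,0],[0,0,0,0,0]]'
python3 - <<'E'
from h import *
bot.read_camera('side')
m,im,d=snap('wrist','w23.png');knobs(m,im,d); gp(.5753,.228,.0448)
E
```

```text
t: 66.95
eef_pos: [0.5802, 0.2302, 0.2459]
tool_rot: [-0.01, 0.679, 0.734, -0.01]
contact_force: [0.1, 0.2, 0.4]
gripper_width: 0.255
grasp_force: 59.2
knob 49 z 0.0537 c 0.5703 0.2587 r 0.0100 med [0.5709 0.2604] px 256 182
knob 1267 z 0.0495 c 0.5115 0.2271 r 0.0121 med [0.5119 0.2282] px 158 220
knob 923 z 0.0493 c 0.4801 0.1743 r 0.0123 med [0.4799 0.1768] px 115 285
knob 198 z 0.0497 c 0.5135 0.1193 r 0.0106 med [0.5156 0.1187] px 166 357
turn 0.0 then dx -0.0020 dy 0.0008 dz 0.0458 | grasp pt [0.5756 0.23   0.0906] psi 4.5 q7 -0.19 toolz [-0.0283 -0.0021 -0.9996] w 0.258 gf 59.2
```

View pics/w23.png

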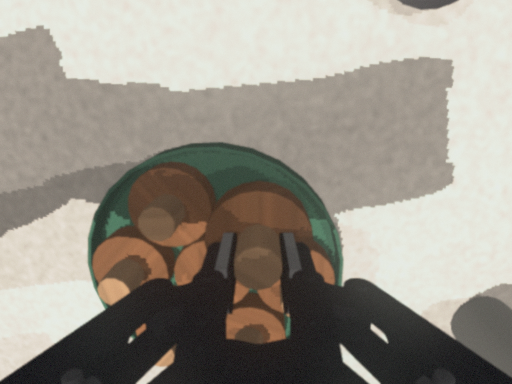

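```bash
python3 -m pendant '[[0,-0.001,0.0005,0.015,0],[0,0,0,0.015,0],[0,0,0,0.008,0],[0,0,0,0.004,0],[0,0,0,0.003,0],[0,0,0,0,0],[0,0,0,0,0],[0,0,0,0,0]]'
python3 - <<'E'
from h import *
gp(.5753,.228,.0448); print(bot.get_obs()['contact_force'])
E
```

```text
t: 67.72
eef_pos: [0.5792, 0.2294, 0.2002]
tool_rot: [-0.01, 0.679, 0.734, -0.011]
contact_force: [-0.3, 0.1, 0.4]
gripper_width: 0.26
grasp_force: 59.2
turn 0.0 then dx -0.0011 dy 0.0004 dz 0.0004 | grasp pt [0.5748 0.229  0.0452] psi 4.5 q7 -0.17 toolz [-0.0286 -0.0023 -0.9996] w 0.260 gf 59.2
[-0.27780059  0.09940205  0.35115314]
```

Down with almost no contact force: release, retreat and inspect everything.

```bash
python3 -m pendant '[[0.04,0,0,0,0],[0.04,0,0,0,0],[0.04,0,0,0,0],[0.04,0,0,-0.03,0],[0.06,0,0,-0.04,0],[0.06,0,0,-0.04,0],[0.06,0.03,0,-0.04,0],[0.06,0.03,0,-0.02,0],[0.06,0,0,0,0],[0.06,0,0,0,0],[0.06,0,0,0,0],[0.06,0,0,0,0]]'
python3 - <<'E'
from h import *
m,im,d=snap('wrist','w24.png');knobs(m,im,d);tincen(m,im,d)
P,cs,rs=cloud(m,d,np.ones(d.shape,bool)); c=im[rs,cs].astype(int)
s=(np.hypot(P[:,0]-.5435,P[:,1]-.175)<.094)&(c[:,2]>1.15*c[:,1])&(P[:,2]<.035); print('disc tops z',np.percentile(P[s,2],[5,50,95,99]).round(4))
m,im,d=snap('scene','sc2.png')
cv2.imwrite('pics/sc2c.png',cv2.resize(im[140:290,90:430],None,fx=2.3,fy=2.3,interpolation=cv2.INTER_CUBIC))
E
```

```text
t: 68.72
eef_pos: [0.5793, 0.2832, 0.3617]
tool_rot: [-0.01, 0.679, 0.734, -0.012]
contact_force: [-0.3, 0.6, -0.4]
gripper_width: 0.703
grasp_force: 0.0
knob 439 z 0.0496 c 0.5110 0.2273 r 0.0119 med [0.5111 0.2279] px 199 221
knob 444 z 0.0495 c 0.5728 0.2303 r 0.0120 med [0.573  0.2311] px 258 223
knob 392 z 0.0493 c 0.5431 0.1765 r 0.0122 med [0.543  0.1775] px 227 265
knob 398 z 0.0492 c 0.6041 0.1778 r 0.0122 med [0.6045 0.1782] px 283 270
knob 306 z 0.0494 c 0.5098 0.1218 r 0.0120 med [0.5112 0.1224] px 198 304
knob 361 z 0.0494 c 0.5735 0.1213 r 0.0120 med [0.5737 0.1226] px 251 309
rim n 200 fit c [0.543  0.1758] r 0.0952 encl ((0.5437264442443848, 0.1761641949415207), 0.09649521857500076)
floor 1164 encl ((0.5434510707855225, 0.17533370852470398), 0.09404453635215759) 0.0038
disc tops z [0.0132 0.0236 0.026  0.0331]
```

View pics/sc2c.png

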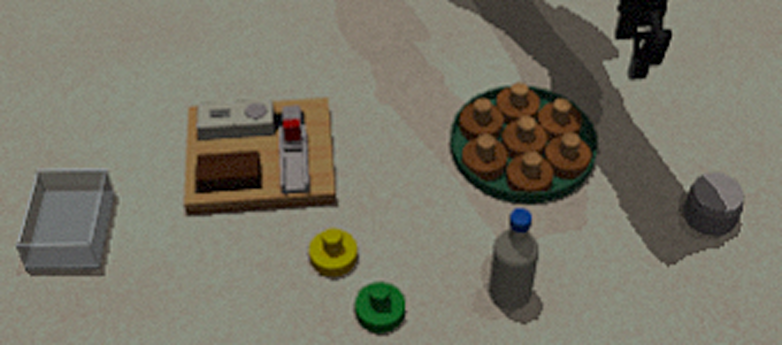

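The scene crop shows all seven brown pucks level in the tin around the one at (525,130). The shaver at (235,118) and the block at (228,172) are in their pockets, and the red tab at (291,128) is at the shut position. The bystanders and both look-alikes are where they were.

```bash
python3 -c "
from station import bot
print(bot.hand_in())"
```

```text
the job is handed in; nothing more can be done
None
```

I handed the job in at about 69 s of the 210 s allowed: the last camera checks showed the shaver and block seated flat, the catch shut over the snout, and all seven pucks level in the tin, one of them in the middle; I have not seen the judge's verdict.

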